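# Clamp the photometer head, open its hood and show the filter in the lamp beam

## Robot

A 6-joint arm with a two-finger parallel gripper is mounted at the origin on the work surface. World frame = base frame: x ahead of the robot, y to its left, z up, the work surface at z = 0. Lengths are in m, angles in rad, forces in N, time in s.
With the tool pointing down it reaches from about 0.375 to 0.9 m from the base axis. Payload 3.1 kg.
Tool frame: the origin (TCP) lies at the very end of the fingers, on their centre line; the grasp point (between the pads) lies 19 mm behind it; z points along the fingers, y is the direction in which the jaws open and shut (so a half turn about z gives the same grasp; the last joint's range is limited). The gripper opens to 87 mm and grips with 3 to 60 N. Pads are 19 mm wide; open, the fingers measure 117 mm over their backs; the gripper's body (75 mm by 190 mm) begins 51 mm behind the grasp point.
Start: joints at [-1.466, 0.527, 1.433, -0, 1.181, -0.178], TCP at [0.174, -0.6, 0.223] pointing down, gripper open.
Joint ranges: [-3.08, 3.08], [-0.75, 2.2], [0.22, 2.44], [-1.43, 4.57], [0, 2.65], [-2.85, 2.85]. Speed limits (rad/s): [2.79, 2.79, 3.14, 3.14, 3.14, 3.14].

## Interface

Orientations are given as a unit quaternion [x, y, z, w].
In Python, from rig import robot gives the robot as it stands. The module is installed in compiled form; this text tells all that it offers.
- The arm moves only by the tool send_rows, never from a script. Its argument "deltas" is a list of rows, each an object of numbers: "tx", "ty", "tz": the shift along the tool's x, y, z in cm; "rx", "ry", "rz": the turn, a rotation vector about the tool's x, y, z in rad. A call has 1 to 5 rows; each row is the pose to reach, as a shift and turn from the pose commanded when the call began, along the tool's axes at that moment; what a row does not reach only later rows make up. A row lasts 1/12 s, in which the tool goes at most 41.7 mm and 7.16 degrees, less where a joint would pass 70% of its speed; a pose out of reach is approached as far as the arm can. A call with a gripper value outside its range is refused whole. "claw" is the finger opening in cm, from 0 to 8.7, set as the call begins (left out, the last holds). The fingers move at their own pace and stop on an object; "squeeze" is the grip in N (left out, the last holds). Time passes only in rows, so rows that repeat a pose let the fingers close. It gives the time, the measured TCP pose, the force and the opening at its end, in the units of the state.
- robot.get_obs(): the state, without advancing time (a new reading comes with each control period).
- robot.camera(name): name is "scene" or "side" or "wrist"; returns a dict with "color" (400x640x3 uint8, red, green, blue), "z_map" (400x640 float32, m along the optical axis (not along the pixel's ray), 0 where there is no reading), "intrinsics" (3x3 intrinsics, pixels), "distortion" ([k1, k2, p1, p2, k3] as OpenCV has them; the pictures are not rectified), "R" (3x3) and "t" (3): a world point X has camera coordinates R X + t; the wrist camera has in their place "tool_from_camera" (4x4, takes a point from camera to tool coordinates, whose origin is the TCP and whose axes are the flange's). Camera axes: x right, y down, z forward; pixel columns grow to the right and rows downward; lengths in m; the calibration is good to about 2 mm. A picture is of the moment at which its call begins: read the wrist's pose just before it.
- robot.hand_in(): hands the job in, once; it reports no verdict.
Trained networks look in the newest picture that a camera, given by its name, has taken for a name from the list of things; names that differ only in an ending like _2 or _b are one class to them, and where a whole thing is asked for, a point or a joint stands for the part that bears it (a point fixed in the world has none). Each returns a list of dicts, best first, with "p" (0 to 1); they miss things now and then, are a little off and sometimes report something else, mostly with a low value. They report only what shows in the picture. A call takes as long as a camera call. They do not tell look-alikes from the thing itself.
- robot.outline_of(label, camera): "pixels" (400x640 bool, what is visible of it) and "xy" ([column, row] in pixels, amid what is visible of it).
- robot.tip_of(label, camera): "xy" ([column, row] in pixels: a listed point, or the origin of a listed thing).
The state is a dict: "time": time; "q": joint angles; "joint_velocities": joint speeds; "joint_torque": joint torques, N m; "position": TCP position; "tool_rot": TCP orientation; "ft_force": force on the tool from outside, world axes, zero at the start; "moment": the same for the moment, N m; "grip_width": finger opening in m.
Only numpy, scipy, OpenCV 4.12 (cv2) and the standard library are available. Lean on these libraries where they do the work, as an engineer would, in place of code of your own. Each camera call takes 0.05 s, during which the arm holds its last target.

## Task

Wind the vise's crank clockwise (seen from the crank end) until the photometer head is clamped firmly between the jaws. Then swing the black hood on top of the head fully open so that it stays open, draw the filter plate out upwards by its yellow tab, and hold it still and upright in the lamp's beam, about midway between lamp and white screen, square to the beam and with its window centred on it. Finish while still holding the filter there, touching nothing else with it; leave the head clamped with its hood open, and do not disturb the jar, the spray can or the screwdriver.

Things in the scene. Friction and masses are not known exactly. Their poses are not given: they have to be found in the camera images.
- vise: Blue drill vise on a swivel base, bolted down. Origin on the bench top under the middle of the clamping place; z up, +y along the screw from crank end to fixed jaw. Bed 45 mm high; jaws 100 mm wide (x), tops 85 mm high; fixed jaw's face at y = +30 mm. Nut bracket, 46 mm wide, 83 mm high, at y = -95 to -115 mm. Screw axis along y at x = 0, 67 mm above the bench.
- jaw: The moving jaw, 100 mm wide, 26 mm thick, pushed by the screw to +y of the vise. Axes parallel to the vise's; its clamping face lies at y = -39.2 mm of this frame, and its frame coincides with the vise's at screw = 0 (9.2 mm short of clamping).
- screw (a joint): Screw angle (rad), 0 with the crank arm straight up, growing clockwise seen from the crank end (over the top towards the vise's +x); 8 mm of jaw travel a turn. Starts between 0 and 4. The jaw meets the head at about 7.2; wind on to the hard stop at 8.0, where the head is clamped firmly. Needs about 2 N at the grip and stays where left.
- crank_grip (a point): Middle of the crank's orange grip, a freely spinning sleeve 15 mm thick, 46 mm long, lying along the vise's y. It runs on an upright circle of 38 mm radius about the screw axis and also moves to +y of the vise, 8 mm a turn (y = -175 mm at screw = 0). Crank arm and hub begin 26 mm to its +y side.
- head: Photometer head: loose grey metal box, 90 mm (x) by 60 mm (y) by 60 mm high, about 0.5 kg, on the vise's bed, axes parallel to the vise's, up to 3 mm off the fixed jaw; the closing jaw pushes it home. Origin: centre of its underside. Black light tube on its -x face, connector on its +x face. The filter slot opens in the middle of its flat top.
- hood (a joint): Opening angle (rad) of the black hood: 0 closed, 2.2 fully open at its stop. A light cap, 64 mm (x) by 60 mm (y) by 26 mm high, on the head's top, hinged along x on the head's +y top edge: its -y side lifts and swings over to +y. Let go below about 1.1 it falls shut; beyond about 1.3 it falls fully open and stays. About 1 N at the handle lifts it.
- hood_handle (a point): Centre of the hood's red T-handle: a bar 10 mm thick and 26 mm long lying along the head's x, on a stem 20 mm out from the hood's -y side; closed, it stands 12 mm above the head's top. Its distance from the hinge line is 81 mm.
- hood_hinge (a point): Middle of the hood's hinge line, on the head's +y top edge, 60 mm above the head's underside; the line runs along the head's x.
- filter: Filter plate: frame 46 mm wide (y), 6 mm thick (x), 50 mm high, green window; on top a yellow tab 24 mm (y) by 10 mm (x), from 50 to 70 mm above the origin. Origin: middle of its lower edge, z up, x square to the plate. About 60 g. It stands in the head's slot, axes parallel to the head's, hidden by the hood; only the tab stands above the head's top. Raise it 50 mm to clear the slot.
- window (a point): Centre of the filter's window (37 mm square), 24 mm above the filter's origin.
- rail: Short optical bench of aluminium, 300 mm long, fixed. Origin on the bench top under the middle of the gap between lamp and screen; x along the beam from lamp to screen, z up. White lamp tube 54 mm across, front at x = -73 mm; white screen 80 mm square at x = +82 mm; both centred 180 mm high (tops at 207 and 220 mm). Nothing between them is higher than 52 mm.
- beam (a point): Point on the beam's axis midway between lamp and screen, 180 mm above the bench top; axes as the rail's (x along the beam). The beam is about 12 mm in radius at most.
- jar: Bystander: white jar with red cap, 60 mm across, 105 mm high, origin at the centre of its underside.
- can: Bystander: white spray can with blue cap, 52 mm across, 150 mm high, origin at the centre of its underside.
- driver: Bystander: screwdriver with red handle, 170 mm long, lying on the bench; x along it.
There are look-alikes about, which are no part of the job. Leave any purple look-alike of the head alone.

How it is judged:
By the outcome, as a careful person would: the job done as asked, in the order asked, and still so for the second after the job is handed in, while the arm keeps its last pose, push and grip.
It also fails if it takes over 72 s, if anything falls off the work surface, if the arm or the gripper's body presses on something with over 40 N, if the wrist force passes 120 N, or if a joint passes its speed limit or range.

## Working session

There is one attempt and no reset: what is moved stays moved. The work goes in short steps, Python scripts to look and compute and a tool call to move; the robot and the scene stay as the last step left them, time stands still between calls to the robot, and variables do not carry over. Pictures are saved under pics/ and viewed, and the job is handed in when it is done.

Besides the shell and the picture viewer there is one more tool, called after "Emit:" as name([rows], argument=value, ...), one row to a line, values as JSON. send_rows: Moves the arm, as the interface text tells. Its arguments: {"type":"object","properties":{"deltas":{"type":"array","items":{"type":"object","properties":{"tx":{"type":"number"},"ty":{"type":"number"},"tz":{"type":"number"},"rx":{"type":"number"},"ry":{"type":"number"},"rz":{"type":"number"}}}},"claw":{"type":"number"},"squeeze":{"type":"number"}},"required":["deltas"]}

```bash
ls; mkdir -p pics
python3 - <<'E'
from rig import robot
import cv2,pickle
o=robot.get_obs();print(o)
for n in ["scene","side","wrist"]:
    c=robot.camera(n);cv2.imwrite(f"pics/{n}0.png",c["color"][:,:,::-1]);pickle.dump(c,open(f"{n}0.pkl","wb"))
    print(n,c["intrinsics"],c["distortion"],c.get("R"),c.get("t"),c.get("tool_from_camera"))
E
```

```text
pics
{'time': 0.0, 'q': array([-1.46649728e+00,  5.28451753e-01,  1.43390763e+00, -9.96696708e-07,
        1.18140080e+00, -1.78503759e-01]), 'joint_velocities': array([-0.00321387,  0.00128952, -0.00126972,  0.00091726, -0.00176703,
        0.00019809]), 'joint_torque': array([-1.53075380e-03, -4.40052116e+01, -1.76592690e+01,  6.31341361e-02,
        5.82981447e-02, -1.83120655e-04]), 'position': array([ 0.17435288, -0.59942044,  0.2215788 ]), 'tool_rot': array([ 9.90018859e-01,  1.40930776e-01,  3.97404614e-05, -1.08303549e-03]), 'ft_force': array([-0.77534984,  0.07728885, -0.2520097 ]), 'moment': array([-0.00273703, -0.04163221, -0.04643116]), 'grip_width': 0.08696023228650623}
scene [[365.82584847   0.         321.84121379]
 [  0.         365.82584847 197.90978626]
 [  0.           0.           1.        ]] [-0.06769248  0.          0.          0.          0.        ] [[ 0.38584924  0.92256072 -0.00144644]
 [ 0.69297282 -0.29086132 -0.65968808]
 [-0.60902302  0.2535378  -0.75153812]] [-0.12472019 -0.30111486  1.31169549] None
side [[468.33012313   0.         319.13070508]
 [  0.         468.33012313 211.79816825]
 [  0.           0.           1.        ]] [0.02136439 0.         0.         0.         0.        ] [[-0.81088806 -0.5847622  -0.02266554]
 [-0.34809049  0.51310634 -0.78457307]
 [ 0.4704185  -0.62831127 -0.61962196]] [0.38620203 0.34373949 0.8363815 ] None
wrist [[306.59649934   0.         318.94408431]
 [  0.         306.59649934 196.93578755]
 [  0.           0.           1.        ]] [-0.02824619  0.          0.          0.          0.        ] None None [[ 1.59318614e-03 -9.63923514e-01 -2.66174605e-01  7.26860121e-02]
 [ 9.99998730e-01  1.52731560e-03  4.54471229e-04 -1.04736345e-04]
 [-3.15428785e-05 -2.66174992e-01  9.63924724e-01 -1.62676261e-01]
 [ 0.00000000e+00  0.00000000e+00  0.00000000e+00  1.00000000e+00]]
```

View pics/scene0.png

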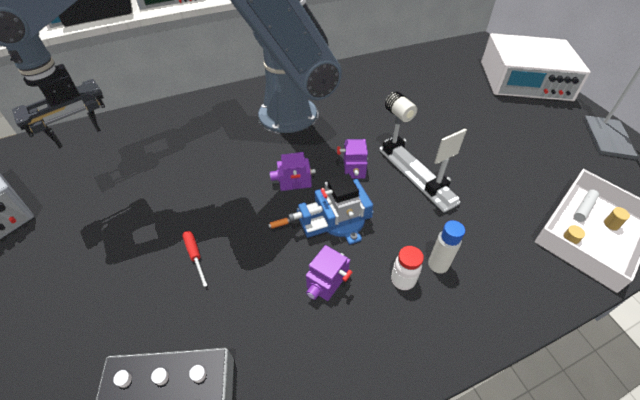

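View pics/side0.png

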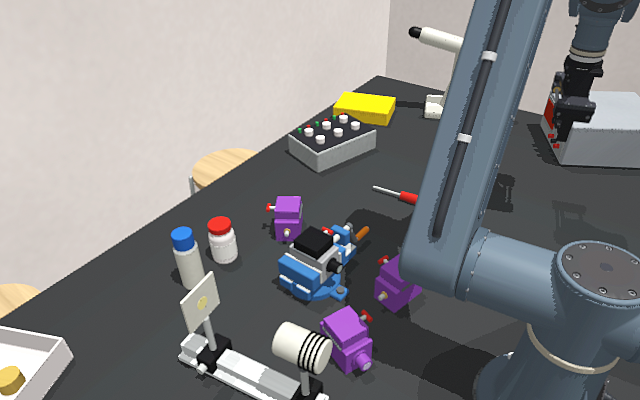

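View pics/wrist0.png

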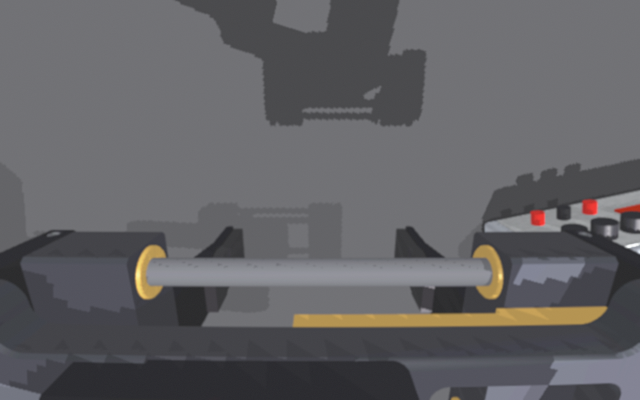

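The vise is at about (335,215) in the scene view, with its orange grip at (280,223). The rail is at (420,175), and three purple look-alikes stand around the vise. Next I'll measure them.

```bash
cat > h.py <<'E'
import numpy as np,cv2,pickle
from scipy.spatial.transform import Rotation as Ro
from rig import robot
def cam(n):
    o=robot.get_obs(); c=robot.camera(n)
    if "R" not in c or c.get("R") is None:
        T=np.eye(4);T[:3,:3]=Ro.from_quat(o["tool_rot"]).as_matrix();T[:3,3]=o["position"]
        W=T@np.array(c["tool_from_camera"]); c["R"]=W[:3,:3].T; c["t"]=-W[:3,:3].T@W[:3,3]
    c["R"]=np.array(c["R"]);c["t"]=np.array(c["t"]);return c
def und(c,xy): return cv2.undistortPoints(np.array(xy,float).reshape(-1,1,2),c["intrinsics"],np.array(c["distortion"])).reshape(-1,2)
def ray(c,xy):
    u=und(c,xy);d=np.c_[u,np.ones(len(u))]@c["R"]; return -c["R"].T@c["t"],d
def atz(c,xy,z):
    o,d=ray(c,xy);return o+d*((z-o[2])/d[:,2])[:,None]
def dep(c,xy):
    o,d=ray(c,xy);xy=np.array(xy).reshape(-1,2).round().astype(int);z=c["z_map"][xy[:,1],xy[:,0]];return o+d*z[:,None]
def tri(c1,p1,c2,p2):
    o1,d1=ray(c1,p1);o2,d2=ray(c2,p2);d1=d1[0]/np.linalg.norm(d1[0]);d2=d2[0]/np.linalg.norm(d2[0])
    A=np.c_[d1,-d2];s=np.linalg.lstsq(A,o2-o1,rcond=None)[0];a=o1+s[0]*d1;b=o2+s[1]*d2
    return (a+b)/2,np.linalg.norm(a-b)
def proj(c,X):
    return cv2.projectPoints(np.array(X,float).reshape(-1,3),cv2.Rodrigues(c["R"])[0],c["t"],c["intrinsics"],np.array(c["distortion"]))[0].reshape(-1,2)
def save(c,n,box=None,s=1):
    im=c["color"][:,:,::-1]
    if box: im=im[box[1]:box[3],box[0]:box[2]]
    cv2.imwrite(f"pics/{n}.png",cv2.resize(im,None,fx=s,fy=s,interpolation=cv2.INTER_CUBIC))
E
python3 - <<'E'
from h import *
C={n:cam(n) for n in["scene","side"]}
for n,c in C.items():
  pickle.dump(c,open(n+"0.pkl","wb"))
  print(n)
  for l in ["vise","jaw","screw","crank_grip","head","hood","hood_handle","hood_hinge","filter","rail","beam","jar","can","driver"]:
    try:
      r=robot.tip_of(l,n); print(l,[(np.round(x["xy"],1).tolist(),round(float(x["p"]),2)) for x in r[:4]])
    except Exception as e: print(l,e)
save(C["scene"],"sz",(220,70,480,300),3);save(C["side"],"dz",(160,170,440,400),2.8)
E
```

```text
scene
vise [([346.0, 218.6], 0.93)]
jaw [([345.4, 216.9], 0.76), ([321.8, 189.5], 0.48)]
screw it knows: beam, can, crank_grip, driver, filter, head, hood_handle, hood_hinge, jar, jaw, rail, vise, window
crank_grip [([279.7, 223.0], 0.45)]
head [([294.6, 179.9], 0.93), ([353.1, 166.8], 0.88), ([326.6, 279.0], 0.82), ([340.3, 207.7], 0.55)]
hood it knows: beam, can, crank_grip, driver, filter, head, hood_handle, hood_hinge, jar, jaw, rail, vise, window
hood_handle [([346.6, 276.3], 0.74), ([325.0, 192.6], 0.73), ([336.3, 146.2], 0.59), ([295.9, 172.9], 0.57)]
hood_hinge [([316.0, 259.8], 0.87), ([352.4, 185.9], 0.71), ([293.4, 158.4], 0.63), ([363.7, 152.4], 0.62)]
filter []
rail [([417.7, 175.5], 0.87)]
beam []
jar [([405.1, 279.1], 0.59)]
can []
driver [([193.3, 261.3], 0.89)]
side
vise [([311.4, 277.1], 0.95)]
jaw []
screw it knows: beam, can, crank_grip, driver, filter, head, hood_handle, hood_hinge, jar, jaw, rail, vise, window
crank_grip [([358.8, 231.2], 0.65)]
head [([345.2, 351.5], 0.8), ([399.6, 294.6], 0.73), ([292.5, 228.3], 0.63), ([318.7, 267.6], 0.59)]
hood it knows: beam, can, crank_grip, driver, filter, head, hood_handle, hood_hinge, jar, jaw, rail, vise, window
hood_handle [([327.2, 233.2], 0.93), ([385.7, 260.3], 0.75), ([364.2, 316.1], 0.74), ([263.2, 203.8], 0.59)]
hood_hinge [([409.7, 281.5], 0.92), ([333.0, 336.9], 0.91), ([305.2, 254.9], 0.57), ([299.7, 209.7], 0.56)]
filter []
rail [([255.0, 381.5], 0.68)]
beam [([318.1, 263.4], 0.22)]
jar [([221.3, 256.6], 0.9)]
can [([195.2, 278.7], 0.87)]
driver [([402.0, 199.6], 0.52)]
```

Run:
```python
import cv2
for n in("sz","dz"):print(cv2.imread(f"pics/{n}.png").shape)
```

```text
(690, 780, 3)
(644, 784, 3)
```

View pics/sz.png

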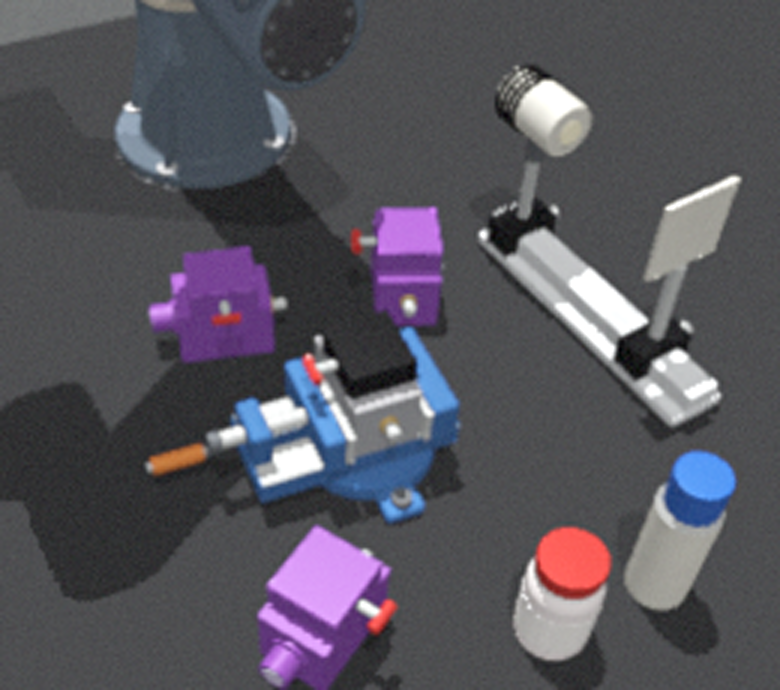

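View pics/dz.png

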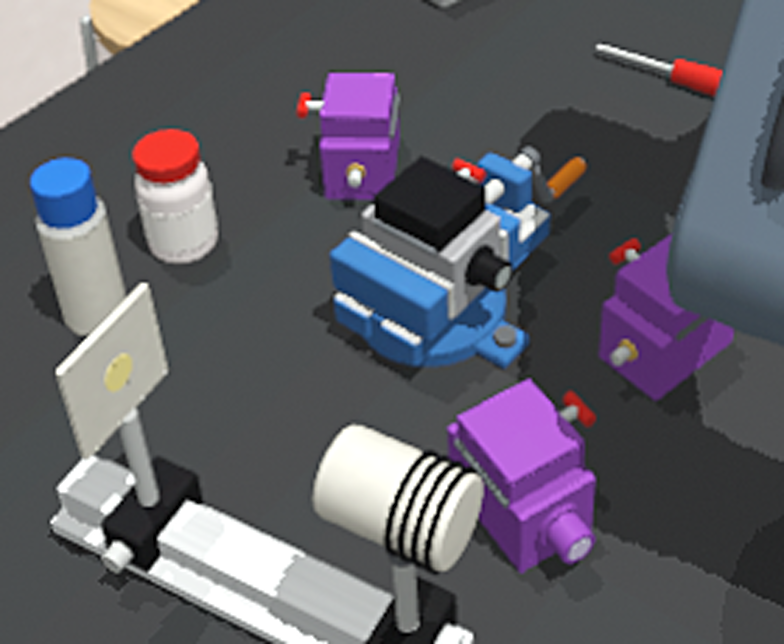

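Run:
```python
from h import *
s=pickle.load(open("scene0.pkl","rb"));d=pickle.load(open("side0.pkl","rb"))
P={"vise":((346,218.6),(311.4,277.1)),"grip":((279.7,223),(358.8,231.2)),"head":((340.3,207.7),(318.7,267.6)),"handle":((325,192.6),(327.2,233.2)),"hinge":((352.4,185.9),(305.2,254.9)),"rail":((417.7,175.5),(255,381.5)),
"jar":((405.1,279.1),(221.3,256.6))}
for k,(a,b) in P.items():
    X,e=tri(s,a,d,b);print(k,X.round(4),round(e,4), "sc z0",atz(s,a,0)[0].round(3),"sd z0",atz(d,b,0)[0].round(3))
# depth-based rail: beam objects; lamp front, screen in scene
for n,c in(("scene",s),("side",d)):
  for l in("rail","vise","driver","can","jar","crank_grip"):
    r=robot.outline_of(l,n)
    for q in r[:2]:
      ys,xs=np.nonzero(q["pixels"]); X=dep(c,np.c_[xs,ys]);m=c["z_map"][ys,xs]>0;X=X[m]
      print(n,l,round(q["p"],2),len(X),np.median(X,0).round(3),np.percentile(X,2,0).round(3),np.percentile(X,98,0).round(3))
```

```text
vise [ 0.5138 -0.0138  0.007 ] 0.0098 sc z0 [ 0.513 -0.008  0.   ] sd z0 [ 0.515 -0.023  0.   ]
grip [ 0.4876 -0.1855  0.0396] 0.0008 sc z0 [ 0.457 -0.179  0.   ] sd z0 [ 0.511 -0.225  0.   ]
head [ 0.4977 -0.0235  0.0394] 0.0075 sc z0 [ 0.472 -0.006  0.   ] sd z0 [ 0.519 -0.058  0.   ]
handle [ 0.4976 -0.0644  0.1146] 0.0003 sc z0 [ 0.403 -0.023  0.   ] sd z0 [ 0.574 -0.172  0.   ]
hinge [0.4993 0.0122 0.1082] 0.0029 sc z0 [0.409 0.062 0.   ] sd z0 [ 0.573 -0.075  0.   ]
rail [0.4452 0.2583 0.002 ] 0.0109 sc z0 [0.447 0.264 0.   ] sd z0 [0.443 0.253 0.   ]
jar [0.7373 0.0461 0.001 ] 0.0041 sc z0 [0.736 0.045 0.   ] sd z0 [0.74  0.047 0.   ]
scene rail 0.85 3348 [0.461 0.245 0.048] [0.301 0.208 0.001] [0.596 0.305 0.214]
scene vise 0.8 2348 [ 0.534 -0.07   0.046] [ 0.461 -0.193  0.001] [0.588 0.04  0.087]
scene driver 0.82 406 [ 0.469 -0.409  0.02 ] [ 0.411 -0.426 -0.001] [ 0.566 -0.4    0.027]
scene can 0.68 1127 [0.742 0.127 0.105] [0.716 0.116 0.007] [0.757 0.156 0.152]
scene jar 0.98 1063 [0.745 0.028 0.08 ] [0.708 0.01  0.001] [0.764 0.064 0.107]
scene crank_grip 0.45 120 [ 0.483 -0.188  0.04 ] [ 0.442 -0.21  -0.002] [ 0.488 -0.166  0.044]
side rail 0.76 8507 [0.44  0.261 0.052] [ 0.291  0.207 -0.   ] [0.588 0.304 0.215]
side rail 0.5 1661 [ 0.482 -0.008  0.114] [ 0.435 -0.067  0.055] [0.538 0.013 0.133]
side vise 0.88 2557 [0.48  0.017 0.054] [ 0.424 -0.17   0.007] [0.546 0.051 0.087]
side driver 0.64 210 [ 0.477 -0.407  0.018] [ 0.444 -0.429 -0.   ] [ 0.571 -0.4    0.027]
side can 0.55 1268 [0.716 0.154 0.096] [0.707 0.126 0.012] [0.747 0.168 0.152]
side jar 0.71 1124 [0.717 0.053 0.072] [0.703 0.019 0.005] [0.754 0.069 0.108]
side crank_grip 0.57 102 [ 0.479 -0.189  0.04 ] [ 0.473 -0.239 -0.   ] [ 0.511 -0.165  0.044]
```

```bash
cat > cloud.py <<'E'
from h import *
def cloud(cs):
    X=[];K=[]
    for c in cs:
        ys,xs=np.nonzero(c["z_map"]>0);p=dep(c,np.c_[xs,ys]);X.append(p);K.append(c["color"][ys,xs])
    return np.vstack(X),np.vstack(K)
def topdown(X,K,x0,x1,y0,y1,res,name,zr=(0.004,0.3)):
    # image: right = +y... use right=-y? choose col=(y-y0), row=(x1-x)
    m=(X[:,0]>x0)&(X[:,0]<x1)&(X[:,1]>y0)&(X[:,1]<y1)&(X[:,2]>zr[0])&(X[:,2]<zr[1]);X=X[m];K=K[m];o=np.argsort(X[:,2]);X=X[o];K=K[o]
    H=int((x1-x0)/res);W=int((y1-y0)/res);im=np.zeros((H,W,3),np.uint8)+30
    r=((x1-X[:,0])/res).astype(int).clip(0,H-1);q=((X[:,1]-y0)/res).astype(int).clip(0,W-1)
    for a in(0,1):
        for b in(0,1): im[(r+a).clip(0,H-1),(q+b).clip(0,W-1)]=K[:,::-1]
    cv2.imwrite(f"pics/{name}.png",cv2.resize(im,None,fx=max(1,int(780/W)),fy=max(1,int(780/W)),interpolation=cv2.INTER_NEAREST)[:600])
E
python3 - <<'E'
from cloud import *
s=pickle.load(open("scene0.pkl","rb"));d=pickle.load(open("side0.pkl","rb"))
X,K=cloud([s,d])
topdown(X,K,0.4,0.6,-0.23,0.07,0.00115,"td")
def sel(cond,col):
    return X[cond&col]
R,G,B=[K[:,i].astype(int) for i in range(3)]
reg=(X[:,0]>.4)&(X[:,0]<.62)&(X[:,1]>-.24)&(X[:,1]<.07)
yel=None
for nm,m in {"orange":reg&(R>150)&(G<130)&(B<80)&(X[:,2]>.01)&(X[:,1]<-.13),"red":reg&(R>150)&(G<60)&(B<60)&(X[:,1]>-.13),"bluejawtop":reg&(B>R+50)&(abs(X[:,2]-.085)<.003),"headtop":reg&(abs(X[:,2]-.105)<.002)&(abs(R-B)<20),"hoodtop":reg&(abs(X[:,2]-.131)<.003)}.items():
    p=X[m];print(nm,len(p),p.mean(0).round(4),p.min(0).round(4),p.max(0).round(4))
    if len(p)>10 and nm!="orange":
        (c,w,a)=cv2.minAreaRect((p[:,:2]*1000).astype(np.float32));print("  rect",np.round(c,1),np.round(w,1),round(a,1))
p=X[reg&(R>150)&(G<130)&(B<80)&(X[:,2]>.01)&(X[:,1]<-.13)];u,_,v=np.linalg.svd(p-p.mean(0));print(v[0])
E
```

```text
orange 157 [ 0.4816 -0.1867  0.0398] [ 0.4726 -0.2099  0.0301] [ 0.4885 -0.163   0.0451]
red 28 [ 0.4978 -0.0676  0.1207] [ 0.4872 -0.0712  0.115 ] [ 0.5137 -0.0643  0.1237]
  rect [500.4 -67.1] [26.5  6.6] 5.1
bluejawtop 997 [ 0.5056 -0.021   0.0848] [ 0.435  -0.1332  0.0821] [0.5578 0.0456 0.088 ]
  rect [494.2 -43.1] [178.1 119.7] 86.6
headtop 268 [ 0.5004 -0.0174  0.1052] [ 0.4565 -0.0509  0.103 ] [0.5482 0.0144 0.107 ]
  rect [502.2 -18. ] [64.  90.9] 88.7
hoodtop 1053 [ 0.5016 -0.0193  0.1313] [ 0.4685 -0.0521  0.128 ] [0.5355 0.0117 0.1339]
  rect [501.5 -20. ] [62.2 67.5] 87.7
[-0.02112717 -0.99947191  0.02468915]
```

View pics/td.png

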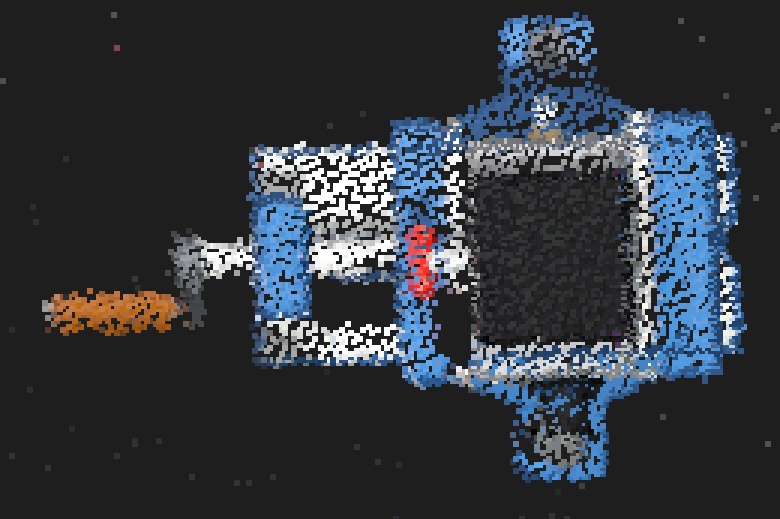

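Run:
```python
from cloud import *
s=pickle.load(open("scene0.pkl","rb"));d=pickle.load(open("side0.pkl","rb"))
for nm,cs in(("scene",[s]),("side",[d]),("both",[s,d])):
    X,K=cloud(cs);R,G,B=[K[:,i].astype(int) for i in range(3)]
    blue=(B>R+50)&(G>R+10);top=abs(X[:,2]-.0845)<.0025
    print(nm)
    for k,(ya,yb,zt) in{"brkt":(-.14,-.10,.0825),"fixed":(.011,.06,.0845),"mov":(-.1,-.05,.0845)}.items():
        p=X[blue&(abs(X[:,2]-zt)<.0025)&(X[:,1]>ya)&(X[:,1]<yb)&(X[:,0]>.4)&(X[:,0]<.6)]
        if len(p)>20: 
            (c,w,a)=cv2.minAreaRect((p[:,:2]*1000).astype(np.float32));print(k,len(p),np.round(c,1),np.round(w,1),round(a,2),np.percentile(p,[1,99],axis=0).round(4).tolist())
    w=(R>150)&(abs(R-B)<60)&(G>150)
    for k,m in {"screen":(X[:,2]>.135)&(X[:,2]<.225)&(X[:,0]>.48)&(X[:,0]<.58)&(X[:,1]>.2)&(X[:,1]<.32),"lamp":(X[:,2]>.15)&(X[:,2]<.21)&(X[:,0]>.3)&(X[:,0]<.4)&(X[:,1]>.18)&(X[:,1]<.33),"bar":(X[:,2]>.004)&(X[:,2]<.03)&(X[:,0]>.25)&(X[:,0]<.63)&(X[:,1]>.2)&(X[:,1]<.32)}.items():
        p=X[m];(c,ww,a)=cv2.minAreaRect((p[:,:2]*1000).astype(np.float32))
        q=p[:,:2]-p[:,:2].mean(0);_,_,v=np.linalg.svd(q,full_matrices=False)
        print(k,len(p),p.mean(0).round(4),np.percentile(p,[1,99],axis=0).round(4).tolist(),np.round(c,1),np.round(ww,1),round(a,2),"pca",np.degrees(np.arctan2(v[0,1],v[0,0])).round(2))
    pur=(B>100)&(R>80)&(G<R-30)&(B>G+50)
    if nm=="both":
        topdown(X,K,0.25,0.65,-0.25,0.35,0.0023,"td2")
        p=X[pur&(X[:,0]>.2)&(X[:,0]<.8)];
        lab=cv2.partition if 0 else None
        from scipy.cluster.vq import kmeans2
        c,l=kmeans2(p[:,:2],3,seed=1,minit="++")
        for i in range(3): print("purple",c[i].round(3),np.percentile(p[l==i],[1,99],axis=0).round(3).tolist())
```

```text
scene
brkt 96 [ 502.8 -123.6] [19.3 46.2] 86.31 [[0.4802, -0.1326, 0.0803], [0.5248, -0.1131, 0.085]]
fixed 169 [508.1  31.2] [ 23.8 100.5] 87.52 [[0.4603, 0.0186, 0.0824], [0.5561, 0.0434, 0.0869]]
mov 193 [503.6 -69.6] [18.  98.6] 88.84 [[0.4565, -0.0786, 0.0823], [0.5524, -0.0612, 0.0869]]
screen 548 [0.531  0.2643 0.1832] [[0.5243, 0.2266, 0.1381], [0.5369, 0.3064, 0.2209]] [531.2 267.1] [11.5 84.2] 8.12 pca 97.14
lamp 595 [0.3456 0.2308 0.1907] [[0.3009, 0.2073, 0.1573], [0.3742, 0.2657, 0.2091]] [335.  236.7] [80.6 55.7] 11.81 pca 24.18
bar 719 [0.475  0.238  0.0183] [[0.315, 0.2057, 0.0048], [0.5994, 0.3008, 0.0298]] [470.4 228.3] [321.7  84.2] 20.92 pca 10.39
side
brkt 99 [ 501.7 -122.6] [44.8 21.3] 0.67 [[0.4799, -0.1332, 0.0805], [0.5239, -0.1119, 0.0848]]
fixed 350 [506.6  32. ] [26.  99.8] 87.52 [[0.4579, 0.0196, 0.0822], [0.5549, 0.045, 0.0869]]
mov 47 [470.2 -69.5] [16.3 34.7] 77.74 [[0.4534, -0.0768, 0.0826], [0.4858, -0.0587, 0.0869]]
screen 1351 [0.5274 0.2704 0.1837] [[0.5214, 0.2289, 0.1386], [0.5344, 0.3075, 0.2214]] [527.6 267.7] [10.8 82.6] 8.23 pca -81.79
lamp 
[... 435 characters left out ...]
448, 0.0869]]
mov 240 [502.7 -69.6] [ 19.1 100.1] 87.59 [[0.4545, -0.0786, 0.0823], [0.5522, -0.0607, 0.0869]]
screen 1899 [0.5285 0.2686 0.1836] [[0.5215, 0.2274, 0.1386], [0.5364, 0.3075, 0.2212]] [529.7 267.1] [14.2 84.6] 12.4 pca -81.74
lamp 2177 [0.3362 0.2451 0.1962] [[0.3004, 0.2091, 0.1618], [0.3732, 0.27, 0.2094]] [336.5 238.7] [76.3 62.5] 3.35 pca 8.03
bar 1892 [0.4733 0.2629 0.0185] [[0.3127, 0.2072, 0.0052], [0.5987, 0.305, 0.0298]] [466.4 243.4] [330.1 104.8] 14.19 pca 11.6
purple [ 0.331 -0.08 ] [[0.289, -0.151, 0.001], [0.363, -0.04, 0.089]]
purple [0.333 0.106] [[0.273, 0.058, 0.0], [0.391, 0.146, 0.089]]
purple [ 0.667 -0.127] [[0.617, -0.183, 0.001], [0.713, -0.077, 0.089]]
```

View pics/td2.png

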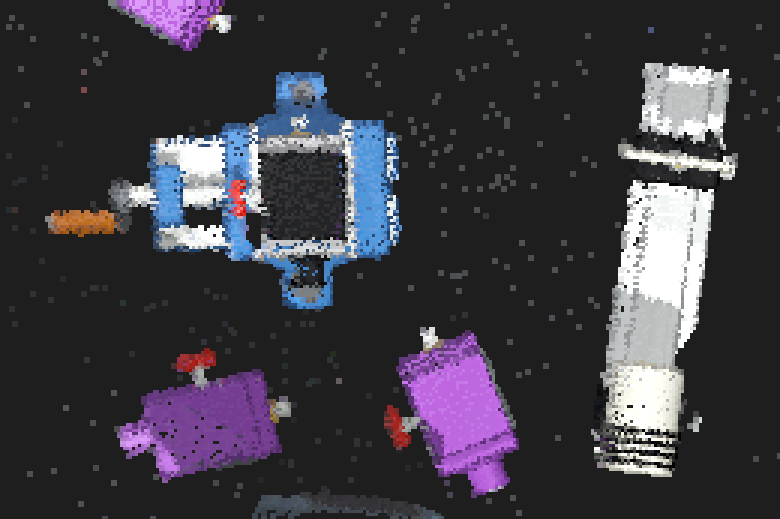

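```bash
cat > mv.py <<'E'
# usage: plan([ (x,y,z,yawdeg_of_tool_y) ...]) -> prints rounded rows, writes pending; commit() to accept
import json,sys
from h import *
def Rm(yaw,tilt=0):  # tool z down, tool y at yaw
    a=np.radians(yaw);y=np.array([np.cos(a),np.sin(a),0]);z=np.array([0,0,-1.]);x=np.cross(y,z);return np.c_[x,y,z]
def load():
    try: c=json.load(open("cmd.json"));return np.array(c["p"]),np.array(c["R"])
    except FileNotFoundError: return np.array([.174,-.6,.223]),Rm(np.degrees(0.2828)-90)
def store(p,R): json.dump({"p":list(map(float,p)),"R":np.array(R).tolist()},open("cmd.json","w"))
def plan(wps,commit=True):
    p,R=load();rows=[];last=(p,R);pp=p;pR=R
    for w in wps:
        t=np.array(w[:3]);Rt=Rm(w[3])
        d=R.T@(t-p)*100;rv=Ro.from_matrix(R.T@Rt).as_rotvec()
        d=d.round(2);rv=rv.round(3);row={k:float(v) for k,v in zip(("tx","ty","tz","rx","ry","rz"),[*d,*rv]) if abs(v)>1e-9}
        last=(p+R@d/100,R@Ro.from_rotvec(rv).as_matrix())
        print("step mm %.1f deg %.1f"%(np.linalg.norm(last[0]-pp)*1000,np.degrees(np.linalg.norm(Ro.from_matrix(pR.T@last[1]).as_rotvec()))));pp,pR=last
        rows.append(row)
    print(json.dumps(rows))
    if commit: store(*last)
def st():
    o=robot.get_obs();p,R=load();m=Ro.from_quat(o["tool_rot"]).as_matrix()
    print("t",round(float(o["time"]),2),"pos",o["position"].round(4),"cmd",p.round(4),"rot err deg",np.degrees(Ro.from_matrix(R.T@m).as_rotvec()).round(2),"F",o["ft_force"].round(1),"M",o["moment"].round(2),"w",round(float(o["grip_width"])*1000,1),"q",o["q"].round(2))
def lin(a,b,n): return [tuple(np.array(a)+(np.array(b)-np.array(a))*(i+1)/n) for i in range(n)]
E
python3 - <<'E'
from mv import *
st()
y0=np.degrees(.2828)-90
A=(.174,-.6,.223,y0);B=(.4815,-.189,.14,-2.)
W=lin(A,B,15)
plan(W[:5]);plan(W[5:10]);plan(W[10:])
E
```

```text
t 2.05 pos [ 0.1744 -0.6001  0.2225] cmd [ 0.174 -0.6    0.223] rot err deg [0. 0. 0.] F [-0.2  0.1  0.2] M [ 0.03 -0.03 -0.04] w 87.2 q [-1.47  0.53  1.43  0.    1.18 -0.18]
step mm 34.6 deg 4.8
step mm 34.7 deg 4.8
step mm 34.6 deg 4.8
step mm 34.6 deg 4.8
step mm 34.7 deg 4.8
[{"tx": 2.73, "ty": -2.06, "tz": 0.55, "rz": -0.084}, {"tx": 5.47, "ty": -4.12, "tz": 1.11, "rz": -0.167}, {"tx": 8.2, "ty": -6.18, "tz": 1.66, "rz": -0.251}, {"tx": 10.93, "ty": -8.24, "tz": 2.21, "rz": -0.334}, {"tx": 13.67, "ty": -10.3, "tz": 2.77, "rz": -0.418}]
step mm 34.6 deg 4.8
step mm 34.6 deg 4.8
step mm 34.7 deg 4.8
step mm 34.6 deg 4.8
step mm 34.6 deg 4.8
[{"tx": 3.33, "ty": -0.77, "tz": 0.55, "rz": -0.083}, {"tx": 6.66, "ty": -1.54, "tz": 1.1, "rz": -0.167}, {"tx": 10.0, "ty": -2.31, "tz": 1.66, "rz": -0.25}, {"tx": 13.33, "ty": -3.09, "tz": 2.21, "rz": -0.334}, {"tx": 16.66, "ty": -3.86, "tz": 2.76, "rz": -0.417}]
step mm 34.7 deg 4.8
step mm 34.6 deg 4.8
step mm 34.6 deg 4.8
step mm 34.8 deg 4.8
step mm 34.6 deg 4.8
[{"tx": 3.36, "ty": 0.65, "tz": 0.56, "rz": -0.084}, {"tx": 6.72, "ty": 1.29, "tz": 1.11, "rz": -0.167}, {"tx": 10.08, "ty": 1.93, "tz": 1.66, "rz": -0.251}, {"tx": 13.45, "ty": 2.58, "tz": 2.22, "rz": -0.335}, {"tx": 16.81, "ty": 3.22, "tz": 2.77, "rz": -0.418}]
```

Emit:
send_rows([
  {"tx": 2.73,"ty": -2.06,"tz": 0.55,"rz": -0.084},
  {"tx": 5.47,"ty": -4.12,"tz": 1.11,"rz": -0.167},
  {"tx": 8.2,"ty": -6.18,"tz": 1.66,"rz": -0.251},
  {"tx": 10.93,"ty": -8.24,"tz": 2.21,"rz": -0.334},
  {"tx": 13.67,"ty": -10.3,"tz": 2.77,"rz": -0.418},
], claw=5)

```text
schema error: expected keys tx, ty, tz, rx, ry, rz
```

Emit:
send_rows([
  {"tx": 3.33,"ty": -0.77,"tz": 0.55,"rz": -0.083},
  {"tx": 6.66,"ty": -1.54,"tz": 1.1,"rz": -0.167},
  {"tx": 10.0,"ty": -2.31,"tz": 1.66,"rz": -0.25},
  {"tx": 13.33,"ty": -3.09,"tz": 2.21,"rz": -0.334},
  {"tx": 16.66,"ty": -3.86,"tz": 2.76,"rz": -0.417},
])

```text
schema error: expected keys tx, ty, tz, rx, ry, rz
```

Emit:
send_rows([
  {"tx": 3.36,"ty": 0.65,"tz": 0.56,"rz": -0.084},
  {"tx": 6.72,"ty": 1.29,"tz": 1.11,"rz": -0.167},
  {"tx": 10.08,"ty": 1.93,"tz": 1.66,"rz": -0.251},
  {"tx": 13.45,"ty": 2.58,"tz": 2.22,"rz": -0.335},
  {"tx": 16.81,"ty": 3.22,"tz": 2.77,"rz": -0.418},
])

```text
schema error: expected keys tx, ty, tz, rx, ry, rz
```

Run:
```python
from mv import *
st()
c=cam("wrist");pickle.dump(c,open("w1.pkl","wb"));save(c,"w1");st()
r=robot.tip_of("crank_grip","wrist");print(r[:2])
print(proj(c,[[.4815,-.187,.0335],[.4815,-.187,.0335]]))
```

```text
t 2.05 pos [ 0.1744 -0.6001  0.2225] cmd [ 0.4815 -0.189   0.14  ] rot err deg [ 0.    0.   71.79] F [-0.2  0.1  0.2] M [ 0.03 -0.03 -0.04] w 87.2 q [-1.47  0.53  1.43  0.    1.18 -0.18]
t 2.1 pos [ 0.1744 -0.6002  0.2225] cmd [ 0.4815 -0.189   0.14  ] rot err deg [ 0.    0.   71.79] F [0.1 0.1 0.7] M [-0.03  0.    0.01] w 86.9 q [-1.47  0.53  1.43 -0.    1.18 -0.18]
[]
[[ -15.7767163  -255.32924808]
 [ -15.7767163  -255.32924808]]
```

View pics/w1.png

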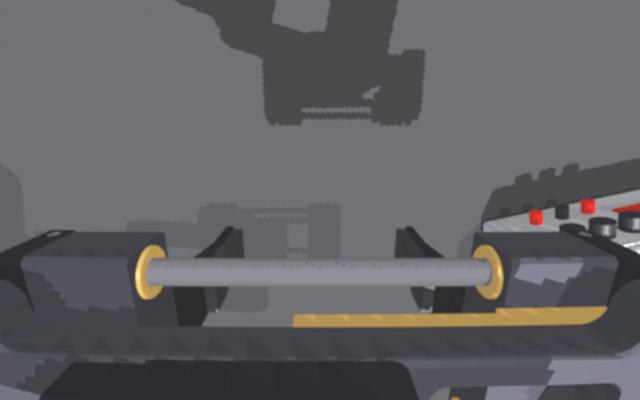

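All six keys are required, so nothing moved. I'll resend the rows complete.

Emit:
send_rows([
  {"tx": 2.73,"ty": -2.06,"tz": 0.55,"rx": 0,"ry": 0,"rz": -0.084},
  {"tx": 5.47,"ty": -4.12,"tz": 1.11,"rx": 0,"ry": 0,"rz": -0.167},
  {"tx": 8.2,"ty": -6.18,"tz": 1.66,"rx": 0,"ry": 0,"rz": -0.251},
  {"tx": 10.93,"ty": -8.24,"tz": 2.21,"rx": 0,"ry": 0,"rz": -0.334},
  {"tx": 13.67,"ty": -10.3,"tz": 2.77,"rx": 0,"ry": 0,"rz": -0.418},
], claw=5)

```text
time: 2.57
position: [0.2776, -0.4619, 0.1948]
tool_rot: [0.939, 0.345, 0.0, 0.0]
ft_force: [0.5, -0.3, -0.2]
grip_width: 0.0618
```

Emit:
send_rows([
  {"tx": 3.33,"ty": -0.77,"tz": 0.55,"rx": 0,"ry": 0,"rz": -0.083},
  {"tx": 6.66,"ty": -1.54,"tz": 1.1,"rx": 0,"ry": 0,"rz": -0.167},
  {"tx": 10.0,"ty": -2.31,"tz": 1.66,"rx": 0,"ry": 0,"rz": -0.25},
  {"tx": 13.33,"ty": -3.09,"tz": 2.21,"rx": 0,"ry": 0,"rz": -0.334},
  {"tx": 16.66,"ty": -3.86,"tz": 2.76,"rx": 0,"ry": 0,"rz": -0.417},
])

```text
time: 2.98
position: [0.3803, -0.325, 0.1673]
tool_rot: [0.847, 0.532, 0.0, 0.0]
ft_force: [0.5, -0.6, -0.3]
grip_width: 0.0502
```

Emit:
send_rows([
  {"tx": 3.36,"ty": 0.65,"tz": 0.56,"rx": 0,"ry": 0,"rz": -0.084},
  {"tx": 6.72,"ty": 1.29,"tz": 1.11,"rx": 0,"ry": 0,"rz": -0.167},
  {"tx": 10.08,"ty": 1.93,"tz": 1.66,"rx": 0,"ry": 0,"rz": -0.251},
  {"tx": 13.45,"ty": 2.58,"tz": 2.22,"rx": 0,"ry": 0,"rz": -0.335},
  {"tx": 16.81,"ty": 3.22,"tz": 2.77,"rx": 0,"ry": 0,"rz": -0.418},
])

```text
time: 3.4
position: [0.483, -0.1878, 0.1395]
tool_rot: [0.718, 0.696, 0.0, 0.0]
ft_force: [1.5, -1.1, 0.4]
grip_width: 0.05
```

```bash
sed -i 's/ if abs(v)>1e-9}/}/; s/d=d.round(2);rv=rv.round(3)/d=d.round(2)+0.0;rv=rv.round(3)+0.0/' mv.py
python3 - <<'E'
from mv import *
st()
c=cam("wrist");pickle.dump(c,open("w1.pkl","wb"));save(c,"w1b");st()
r=robot.tip_of("crank_grip","wrist");print(r[:2])
print(proj(c,[[.4815,-.187,.0335],[.4815,-.187,.0335]]))
E
```

```text
t 3.4 pos [ 0.483  -0.1878  0.1395] cmd [ 0.4815 -0.189   0.14  ] rot err deg [-0.03 -0.02 -0.24] F [ 1.5 -1.1  0.4] M [-0.03 -0.09  0.  ] w 50.0 q [-0.59  0.51  1.78 -0.    0.85 -0.56]
t 3.45 pos [ 0.4853 -0.1829  0.1387] cmd [ 0.4815 -0.189   0.14  ] rot err deg [-0.09  0.19 -0.56] F [ 2.2  2.5 -0.5] M [ 0.07 -0.16 -0.04] w 50.0 q [-0.58  0.51  1.78  0.    0.85 -0.56]
[{'xy': [314.5, 195.3], 'p': 0.85}]
[[317.20479999 194.65139831]
 [317.20479999 194.65139831]]
```

View pics/w1b.png

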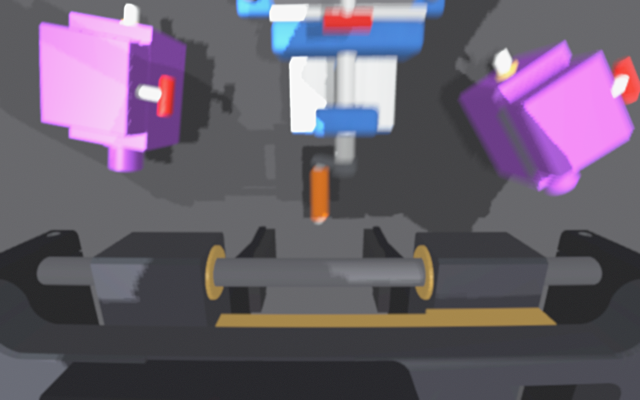

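Emit:
send_rows([
  {"tx": 0,"ty": 0,"tz": 0,"rx": 0,"ry": 0,"rz": 0},
  {"tx": 0,"ty": 0,"tz": 0,"rx": 0,"ry": 0,"rz": 0},
  {"tx": 0,"ty": 0,"tz": 0,"rx": 0,"ry": 0,"rz": 0},
  {"tx": 0,"ty": 0,"tz": 0,"rx": 0,"ry": 0,"rz": 0},
])

```text
time: 3.83
position: [0.4815, -0.1904, 0.1398]
tool_rot: [0.72, 0.694, -0.0, 0.0]
ft_force: [0.8, 0.3, 1.7]
grip_width: 0.0499
```

Run:
```python
from cloud import *
from mv import *
st()
c=cam("wrist");pickle.dump(c,open("w1.pkl","wb"));save(c,"w1c");st()
r=robot.tip_of("crank_grip","wrist");print(r[:2])
print(proj(c,[[.4815,-.187,.0335]]))
X,K=cloud([c]);R,G,B=[K[:,i].astype(int) for i in range(3)]
m=(R>150)&(G<140)&(B<90)&(X[:,1]<-.13)&(X[:,1]>-.3)&(X[:,2]<.06)&(abs(X[:,0]-.48)<.04)
p=X[m];print(len(p),np.percentile(p,[2,50,98],axis=0).round(4))
blue=(B>R+50)&(G>R+10)
p=X[blue&(abs(X[:,2]-.083)<.004)&(X[:,1]>-.15)&(X[:,1]<-.09)];print(np.percentile(p,[2,50,98],axis=0).round(4))
```

```text
t 3.83 pos [ 0.4815 -0.1904  0.1398] cmd [ 0.4815 -0.189   0.14  ] rot err deg [-0.02 -0.03  0.14] F [0.8 0.3 1.7] M [-0.04 -0.11  0.04] w 49.9 q [-0.59  0.51  1.78 -0.    0.85 -0.55]
t 3.88 pos [ 0.4815 -0.1903  0.1398] cmd [ 0.4815 -0.189   0.14  ] rot err deg [-0.02 -0.02  0.14] F [0.  0.6 0.1] M [-0.08 -0.09 -0.01] w 50.2 q [-0.59  0.51  1.78 -0.    0.85 -0.55]
[{'xy': [318.4, 191.9], 'p': 0.89}]
[[318.73359285 191.70091322]]
817 [[ 0.4746 -0.2102  0.    ]
 [ 0.4817 -0.1864  0.0409]
 [ 0.4898 -0.1655  0.0431]]
[[ 0.4819 -0.1324  0.0806]
 [ 0.5028 -0.123   0.0833]
 [ 0.524  -0.1139  0.0849]]
```

Run:
```python
from mv import *
plan([(.482,-.189,z,-2) for z in(.105,.07,.04,.021,.021)])
```

```text
step mm 35.0 deg 0.0
step mm 35.0 deg 0.0
step mm 30.0 deg 0.0
step mm 19.0 deg 0.0
step mm 0.0 deg 0.0
[{"tx": 0.0, "ty": 0.05, "tz": 3.5, "rx": 0.0, "ry": 0.0, "rz": 0.0}, {"tx": 0.0, "ty": 0.05, "tz": 7.0, "rx": 0.0, "ry": 0.0, "rz": 0.0}, {"tx": 0.0, "ty": 0.05, "tz": 10.0, "rx": 0.0, "ry": 0.0, "rz": 0.0}, {"tx": 0.0, "ty": 0.05, "tz": 11.9, "rx": 0.0, "ry": 0.0, "rz": 0.0}, {"tx": 0.0, "ty": 0.05, "tz": 11.9, "rx": 0.0, "ry": 0.0, "rz": 0.0}]
```

Emit:
send_rows([
  {"tx": 0.0,"ty": 0.05,"tz": 3.0,"rx": 0.0,"ry": 0.0,"rz": 0.0},
  {"tx": 0.0,"ty": 0.05,"tz": 6.0,"rx": 0.0,"ry": 0.0,"rz": 0.0},
  {"tx": 0.0,"ty": 0.05,"tz": 9.0,"rx": 0.0,"ry": 0.0,"rz": 0.0},
  {"tx": 0.0,"ty": 0.05,"tz": 11.0,"rx": 0.0,"ry": 0.0,"rz": 0.0},
  {"tx": 0.0,"ty": 0.05,"tz": 11.9,"rx": 0.0,"ry": 0.0,"rz": 0.0},
])

```text
time: 4.35
position: [0.4808, -0.189, 0.0181]
tool_rot: [0.72, 0.694, -0.0, -0.002]
ft_force: [-0.0, 0.2, 0.1]
grip_width: 0.0502
```

Emit:
send_rows([
  {"tx": 0,"ty": 0,"tz": 0,"rx": 0,"ry": 0,"rz": 0},
  {"tx": 0,"ty": 0,"tz": 0,"rx": 0,"ry": 0,"rz": 0},
  {"tx": 0,"ty": 0,"tz": 0,"rx": 0,"ry": 0,"rz": 0},
  {"tx": 0,"ty": 0,"tz": 0,"rx": 0,"ry": 0,"rz": 0},
  {"tx": 0,"ty": 0,"tz": 0,"rx": 0,"ry": 0,"rz": 0},
], claw=0.8, squeeze=15)

```text
time: 4.77
position: [0.4832, -0.1897, 0.0219]
tool_rot: [0.719, 0.695, 0.0, 0.001]
ft_force: [-0.7, -1.5, -0.4]
grip_width: 0.0244
```

Run:
```python
from mv import *
st()
```

```text
t 4.77 pos [ 0.4832 -0.1897  0.0219] cmd [ 0.482 -0.189  0.021] rot err deg [-0.13 -0.08 -0.  ] F [-0.7 -1.5 -0.4] M [-0.05 -0.11  0.06] w 24.4 q [-0.59  0.72  1.84 -0.    0.58 -0.55]
```

Emit:
send_rows([
  {"tx": 0,"ty": 0,"tz": 0,"rx": 0,"ry": 0,"rz": 0},
  {"tx": 0,"ty": 0,"tz": 0,"rx": 0,"ry": 0,"rz": 0},
  {"tx": 0,"ty": 0,"tz": 0,"rx": 0,"ry": 0,"rz": 0},
  {"tx": 0,"ty": 0,"tz": 0,"rx": 0,"ry": 0,"rz": 0},
])

```text
time: 5.1
position: [0.4829, -0.1894, 0.0211]
tool_rot: [0.719, 0.695, 0.0, 0.001]
ft_force: [0.0, -0.8, 3.3]
grip_width: 0.0141
```

Run:
```python
from mv import *
st()
ax=np.array([.5007,.067]);r=.038;th0=3.665
def wp(th):
    return (ax[0]+r*np.sin(th), -.189+.008*(th-th0)/(2*np.pi), ax[1]+r*np.cos(th)-.014, -2)
print(wp(th0))
plan([wp(th0+.2*i) for i in range(1,6)],commit=False)
```

```text
t 5.1 pos [ 0.4829 -0.1894  0.0211] cmd [ 0.482 -0.189  0.021] rot err deg [-0.08 -0.04 -0.  ] F [ 0.  -0.8  3.3] M [-0.01 -0.16  0.06] w 14.1 q [-0.59  0.72  1.84  0.    0.58 -0.55]
(np.float64(0.481706300084607), -0.189, np.float64(0.020087398104616523), -2)
step mm 7.4 deg 0.0
step mm 7.6 deg 0.0
step mm 7.6 deg 0.0
step mm 7.6 deg 0.0
step mm 7.6 deg 0.0
[{"tx": 0.0, "ty": -0.65, "tz": -0.35, "rx": 0.0, "ry": 0.0, "rz": 0.0}, {"tx": 0.01, "ty": -1.16, "tz": -0.91, "rx": 0.0, "ry": 0.0, "rz": 0.0}, {"tx": 0.02, "ty": -1.56, "tz": -1.56, "rx": 0.0, "ry": 0.0, "rz": 0.0}, {"tx": 0.04, "ty": -1.82, "tz": -2.27, "rx": 0.0, "ry": 0.0, "rz": 0.0}, {"tx": 0.06, "ty": -1.93, "tz": -3.02, "rx": 0.0, "ry": 0.0, "rz": 0.0}]
```

Emit:
send_rows([
  {"tx": 0.0,"ty": -0.65,"tz": -0.35,"rx": 0.0,"ry": 0.0,"rz": 0.0},
  {"tx": 0.01,"ty": -1.16,"tz": -0.91,"rx": 0.0,"ry": 0.0,"rz": 0.0},
  {"tx": 0.02,"ty": -1.56,"tz": -1.56,"rx": 0.0,"ry": 0.0,"rz": 0.0},
  {"tx": 0.04,"ty": -1.82,"tz": -2.27,"rx": 0.0,"ry": 0.0,"rz": 0.0},
  {"tx": 0.06,"ty": -1.93,"tz": -3.02,"rx": 0.0,"ry": 0.0,"rz": 0.0},
])

```text
time: 5.52
position: [0.4633, -0.1876, 0.0511]
tool_rot: [0.72, 0.694, 0.0, 0.0]
ft_force: [4.9, 3.3, -2.1]
grip_width: 0.0143
```

```bash
cat > crank.py <<'E'
from mv import *
ax=np.array([.5007,.067]);r=.038;th0=3.665
def wp(th):
    return (ax[0]+r*np.sin(th), -.189+.008*(th-th0)/(2*np.pi), ax[1]+r*np.cos(th)-.014, -2)
E
python3 - <<'E'
from crank import *
import contextlib,io
with contextlib.redirect_stdout(io.StringIO()): plan([wp(th0+1)])
st()
plan([wp(th0+1+.22*i) for i in range(1,6)])
E
```

```text
t 5.52 pos [ 0.4633 -0.1876  0.0511] cmd [ 0.4627 -0.1877  0.0512] rot err deg [-0.05  0.01  0.03] F [ 4.9  3.3 -2.1] M [ 0.42 -0.94  0.04] w 14.3 q [-0.61  0.65  1.88  0.    0.61 -0.57]
step mm 8.3 deg 0.0
step mm 8.3 deg 0.0
step mm 8.4 deg 0.0
step mm 8.4 deg 0.0
step mm 8.3 deg 0.0
[{"tx": 0.03, "ty": 0.05, "tz": -0.83, "rx": 0.0, "ry": 0.0, "rz": 0.0}, {"tx": 0.06, "ty": 0.28, "tz": -1.63, "rx": 0.0, "ry": 0.0, "rz": 0.0}, {"tx": 0.11, "ty": 0.68, "tz": -2.37, "rx": 0.0, "ry": 0.0, "rz": 0.0}, {"tx": 0.15, "ty": 1.24, "tz": -2.99, "rx": 0.0, "ry": 0.0, "rz": 0.0}, {"tx": 0.2, "ty": 1.91, "tz": -3.48, "rx": 0.0, "ry": 0.0, "rz": 0.0}]
```

Emit:
send_rows([
  {"tx": 0.03,"ty": 0.05,"tz": -0.83,"rx": 0.0,"ry": 0.0,"rz": 0.0},
  {"tx": 0.06,"ty": 0.28,"tz": -1.63,"rx": 0.0,"ry": 0.0,"rz": 0.0},
  {"tx": 0.11,"ty": 0.68,"tz": -2.37,"rx": 0.0,"ry": 0.0,"rz": 0.0},
  {"tx": 0.15,"ty": 1.24,"tz": -2.99,"rx": 0.0,"ry": 0.0,"rz": 0.0},
  {"tx": 0.2,"ty": 1.91,"tz": -3.48,"rx": 0.0,"ry": 0.0,"rz": 0.0},
])

```text
time: 5.93
position: [0.4807, -0.1866, 0.0863]
tool_rot: [0.719, 0.695, -0.002, -0.002]
ft_force: [-5.0, -2.8, 0.9]
grip_width: 0.0147
```

Run:
```python
from crank import *
st()
plan([wp(th0+2.1+.22*i) for i in range(1,6)])
```

```text
t 5.93 pos [ 0.4807 -0.1866  0.0863] cmd [ 0.4819 -0.1864  0.086 ] rot err deg [ 0.25 -0.   -0.08] F [-5.  -2.8  0.9] M [-0.62  0.65  0.01] w 14.7 q [-0.59  0.6   1.82 -0.    0.73 -0.55]
step mm 8.3 deg 0.0
step mm 8.4 deg 0.0
step mm 8.3 deg 0.0
step mm 8.4 deg 0.0
step mm 8.3 deg 0.0
[{"tx": 0.06, "ty": 0.76, "tz": -0.33, "rx": 0.0, "ry": 0.0, "rz": 0.0}, {"tx": 0.12, "ty": 1.58, "tz": -0.49, "rx": 0.0, "ry": 0.0, "rz": 0.0}, {"tx": 0.17, "ty": 2.41, "tz": -0.46, "rx": 0.0, "ry": 0.0, "rz": 0.0}, {"tx": 0.23, "ty": 3.22, "tz": -0.25, "rx": 0.0, "ry": 0.0, "rz": 0.0}, {"tx": 0.28, "ty": 3.96, "tz": 0.13, "rx": 0.0, "ry": 0.0, "rz": 0.0}]
```

Emit:
send_rows([
  {"tx": 0.06,"ty": 0.76,"tz": -0.33,"rx": 0.0,"ry": 0.0,"rz": 0.0},
  {"tx": 0.12,"ty": 1.58,"tz": -0.49,"rx": 0.0,"ry": 0.0,"rz": 0.0},
  {"tx": 0.17,"ty": 2.41,"tz": -0.46,"rx": 0.0,"ry": 0.0,"rz": 0.0},
  {"tx": 0.23,"ty": 3.22,"tz": -0.25,"rx": 0.0,"ry": 0.0,"rz": 0.0},
  {"tx": 0.28,"ty": 3.96,"tz": 0.13,"rx": 0.0,"ry": 0.0,"rz": 0.0},
])

```text
time: 6.35
position: [0.5236, -0.1863, 0.0853]
tool_rot: [0.719, 0.695, -0.0, 0.002]
ft_force: [-0.5, -3.6, 1.4]
grip_width: 0.0147
```

Run:
```python
from crank import *
st()
plan([wp(t) for t in(7.0,7.15,7.3,7.4,7.5)])
```

```text
t 6.35 pos [ 0.5236 -0.1863  0.0853] cmd [ 0.5216 -0.185   0.0847] rot err deg [-0.14 -0.15 -0.03] F [-0.5 -3.6  1.4] M [-0.77  0.19  0.07] w 14.7 q [-0.54  0.63  1.72 -0.    0.78 -0.51]
step mm 5.2 deg 0.0
step mm 5.7 deg 0.0
step mm 5.7 deg 0.0
step mm 3.8 deg 0.0
step mm 3.8 deg 0.0
[{"tx": 0.04, "ty": 0.41, "tz": 0.31, "rx": 0.0, "ry": 0.0, "rz": 0.0}, {"tx": 0.07, "ty": 0.81, "tz": 0.71, "rx": 0.0, "ry": 0.0, "rz": 0.0}, {"tx": 0.1, "ty": 1.14, "tz": 1.17, "rx": 0.0, "ry": 0.0, "rz": 0.0}, {"tx": 0.12, "ty": 1.33, "tz": 1.5, "rx": 0.0, "ry": 0.0, "rz": 0.0}, {"tx": 0.14, "ty": 1.47, "tz": 1.85, "rx": 0.0, "ry": 0.0, "rz": 0.0}]
```

Emit:
send_rows([
  {"tx": 0.04,"ty": 0.41,"tz": 0.31,"rx": 0.0,"ry": 0.0,"rz": 0.0},
  {"tx": 0.07,"ty": 0.81,"tz": 0.71,"rx": 0.0,"ry": 0.0,"rz": 0.0},
  {"tx": 0.1,"ty": 1.14,"tz": 1.17,"rx": 0.0,"ry": 0.0,"rz": 0.0},
  {"tx": 0.12,"ty": 1.33,"tz": 1.5,"rx": 0.0,"ry": 0.0,"rz": 0.0},
  {"tx": 0.14,"ty": 1.47,"tz": 1.85,"rx": 0.0,"ry": 0.0,"rz": 0.0},
], squeeze=25)

```text
time: 6.77
position: [0.5377, -0.1862, 0.0657]
tool_rot: [0.719, 0.695, -0.001, 0.002]
ft_force: [-3.0, -8.0, 5.7]
grip_width: 0.0139
```

Run:
```python
from crank import *
st()
plan([wp(t) for t in(7.65,7.8,7.9,8.0,8.05)])
```

```text
t 6.77 pos [ 0.5377 -0.1862  0.0657] cmd [ 0.5363 -0.1841  0.0662] rot err deg [-0.06 -0.18 -0.06] F [-3.  -8.   5.7] M [-1.27  0.41  0.05] w 13.9 q [-0.53  0.68  1.7  -0.    0.76 -0.49]
step mm 5.7 deg 0.0
step mm 5.6 deg 0.0
step mm 3.8 deg 0.0
step mm 3.8 deg 0.0
step mm 1.9 deg 0.0
[{"tx": 0.02, "ty": 0.16, "tz": 0.55, "rx": 0.0, "ry": 0.0, "rz": 0.0}, {"tx": 0.04, "ty": 0.23, "tz": 1.11, "rx": 0.0, "ry": 0.0, "rz": 0.0}, {"tx": 0.06, "ty": 0.23, "tz": 1.49, "rx": 0.0, "ry": 0.0, "rz": 0.0}, {"tx": 0.07, "ty": 0.2, "tz": 1.87, "rx": 0.0, "ry": 0.0, "rz": 0.0}, {"tx": 0.07, "ty": 0.16, "tz": 2.06, "rx": 0.0, "ry": 0.0, "rz": 0.0}]
```

Emit:
send_rows([
  {"tx": -0.05,"ty": 0.16,"tz": 0.55,"rx": 0.0,"ry": 0.0,"rz": 0.0},
  {"tx": -0.1,"ty": 0.23,"tz": 1.11,"rx": 0.0,"ry": 0.0,"rz": 0.0},
  {"tx": -0.15,"ty": 0.23,"tz": 1.49,"rx": 0.0,"ry": 0.0,"rz": 0.0},
  {"tx": -0.15,"ty": 0.2,"tz": 1.87,"rx": 0.0,"ry": 0.0,"rz": 0.0},
  {"tx": -0.15,"ty": 0.16,"tz": 2.06,"rx": 0.0,"ry": 0.0,"rz": 0.0},
])

```text
time: 7.18
position: [0.5391, -0.1862, 0.0474]
tool_rot: [0.719, 0.695, 0.0, 0.001]
ft_force: [-5.1, -0.5, 33.9]
grip_width: 0.014
```

Run:
```python
from crank import *
p,R=load();p=p+R@np.array([-.0022,0,0]);store(p,R)
st()
w=np.array(wp(8.2));w[1]=p[1];plan([w,w])
```

```text
t 7.18 pos [ 0.5391 -0.1862  0.0474] cmd [ 0.5378 -0.1856  0.0456] rot err deg [-0.08 -0.04  0.  ] F [-5.1 -0.5 33.9] M [0.05 0.74 0.05] w 14.0 q [-0.53  0.71  1.7  -0.    0.73 -0.49]
step mm 5.7 deg 0.0
step mm 0.0 deg 0.0
[{"tx": 0.0, "ty": -0.14, "tz": 0.55, "rx": 0.0, "ry": 0.0, "rz": 0.0}, {"tx": 0.0, "ty": -0.14, "tz": 0.55, "rx": 0.0, "ry": 0.0, "rz": 0.0}]
```

Emit:
send_rows([
  {"tx": 0,"ty": -0.05,"tz": 0.05,"rx": 0,"ry": 0,"rz": 0},
  {"tx": 0,"ty": -0.05,"tz": 0.05,"rx": 0,"ry": 0,"rz": 0},
  {"tx": 0,"ty": 0,"tz": -0.15,"rx": 0,"ry": 0,"rz": 0},
])

```text
time: 7.43
position: [0.5392, -0.1862, 0.0487]
tool_rot: [0.719, 0.695, 0.0, 0.001]
ft_force: [-2.8, -3.0, 11.5]
grip_width: 0.014
```

Run:
```python
from crank import *
from cloud import *
p=np.array([0.5378,-.1856,.0456+.0015]);R=load()[1];store(p,R);st()
c=cam("scene");save(c,"s2",(220,70,480,300),3);pickle.dump(c,open("s2.pkl","wb"))
r=robot.tip_of("crank_grip","scene");print(r[:2])
d=cam("side");save(d,"d2",(160,170,440,400),2.8);pickle.dump(d,open("d2.pkl","wb"))
print(proj(c,[[.538,-.186,.067],[.538,-.186,.060]]))
X,K=cloud([c,d]);R,G,B=[K[:,i].astype(int) for i in range(3)]
p=X[(B>R+50)&(G>R+10)&(abs(X[:,2]-.0845)<.0025)&(X[:,1]>-.1)&(X[:,1]<-.03)&(X[:,0]>.4)&(X[:,0]<.6)]
print(len(p),np.percentile(p,[1,50,99],axis=0))
```

```text
t 7.43 pos [ 0.5392 -0.1862  0.0487] cmd [ 0.5378 -0.1856  0.0471] rot err deg [-0.12 -0.07 -0.01] F [-2.8 -3.  11.5] M [-0.37  0.25  0.04] w 14.0 q [-0.53  0.71  1.7  -0.    0.73 -0.49]
[{'xy': [323.4, 192.9], 'p': 0.33}]
[[285.23296513 231.54207703]
 [285.45492996 233.23379346]]
219 [[ 0.45541373 -0.07437787  0.08231285]
 [ 0.50400256 -0.0662821   0.08472105]
 [ 0.55273348 -0.05512717  0.08664869]]
```

View pics/s2.png

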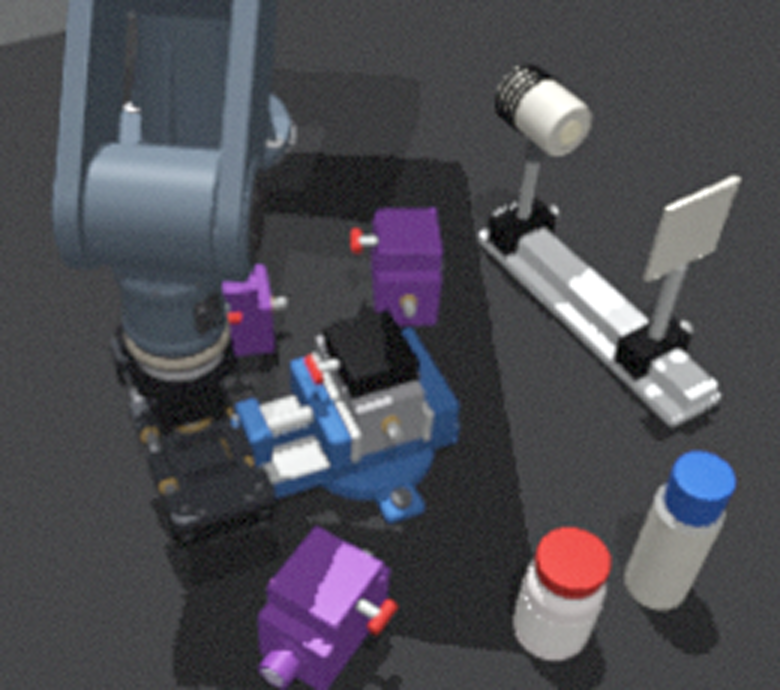

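View pics/d2.png

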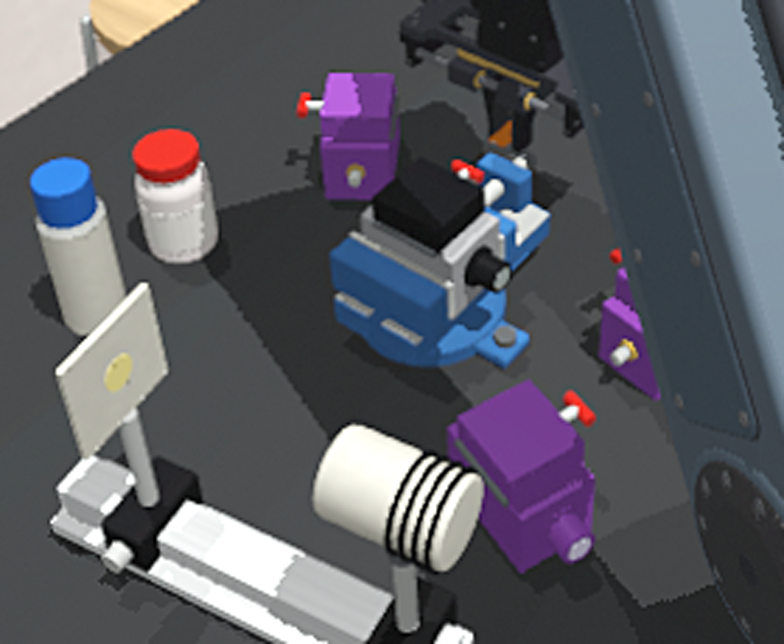

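Emit:
send_rows([
  {"tx": 0,"ty": 0,"tz": 0,"rx": 0,"ry": 0,"rz": 0},
  {"tx": 0,"ty": 0,"tz": 0,"rx": 0,"ry": 0,"rz": 0},
  {"tx": 0,"ty": 0,"tz": 0,"rx": 0,"ry": 0,"rz": 0},
], claw=4.5)

```text
time: 7.83
position: [0.5377, -0.1848, 0.0459]
tool_rot: [0.72, 0.694, 0.0, -0.001]
ft_force: [-0.6, 0.1, -0.0]
grip_width: 0.0272
```

Emit:
send_rows([
  {"tx": 0,"ty": 0,"tz": -2,"rx": 0,"ry": 0,"rz": 0},
  {"tx": 0,"ty": 0,"tz": -5,"rx": 0,"ry": 0,"rz": 0},
  {"tx": 0,"ty": 0,"tz": -8,"rx": 0,"ry": 0,"rz": 0},
  {"tx": 0,"ty": 0,"tz": -10,"rx": 0,"ry": 0,"rz": 0},
  {"tx": 0,"ty": 0,"tz": -11,"rx": 0,"ry": 0,"rz": 0},
])

```text
time: 8.25
position: [0.5395, -0.1857, 0.1586]
tool_rot: [0.719, 0.695, 0.001, 0.001]
ft_force: [0.2, -0.8, 0.1]
grip_width: 0.0446
```

Emit:
send_rows([
  {"tx": 0,"ty": 0,"tz": 0,"rx": 0,"ry": 0,"rz": 0},
  {"tx": 0,"ty": 0,"tz": 0,"rx": 0,"ry": 0,"rz": 0},
  {"tx": 0,"ty": 0,"tz": 0,"rx": 0,"ry": 0,"rz": 0},
])

```text
time: 8.5
position: [0.5372, -0.185, 0.1548]
tool_rot: [0.719, 0.695, -0.0, -0.002]
ft_force: [0.4, -0.2, -0.6]
grip_width: 0.0447
```

Run:
```python
from crank import *
from cloud import *
p,R_=load();p[2]+=.11;store(p,R_);st()
c=cam("wrist");save(c,"w3");pickle.dump(c,open("w3.pkl","wb"))
for l in("crank_grip","hood_handle","hood_hinge","head","jaw"): print(l,[(np.round(x["xy"],1).tolist(),round(x["p"],2)) for x in robot.tip_of(l,"wrist")[:4]])
X,K=cloud([c]);R,G,B=[K[:,i].astype(int) for i in range(3)]
for nm,m in {"or":(R>150)&(G<140)&(G>60)&(B<90)&(X[:,1]<-.13)&(X[:,1]>-.3)&(X[:,2]<.1)&(X[:,2]>.02)&(abs(X[:,0]-.51)<.06),
 "red":(R>150)&(G<60)&(B<60)&(abs(X[:,0]-.5)<.04)&(X[:,1]>-.1),
 "brkt":(B>R+50)&(G>R+10)&(abs(X[:,2]-.083)<.004)&(X[:,1]>-.15)&(X[:,1]<-.1),
 "jaw":(B>R+50)&(G>R+10)&(abs(X[:,2]-.085)<.004)&(X[:,1]>-.1)&(X[:,1]<-.03),
 "fix":(B>R+50)&(G>R+10)&(abs(X[:,2]-.085)<.004)&(X[:,1]>-.0)&(X[:,1]<.1),
 "hood":(abs(X[:,2]-.131)<.004)&(X[:,1]>-.1)&(X[:,1]<.1)&(abs(X[:,0]-.5)<.05)}.items():
  p=X[m];print(nm,len(p)); 
  if len(p): print(np.percentile(p,[2,50,98],axis=0).round(4))
```

```text
t 8.5 pos [ 0.5372 -0.185   0.1548] cmd [ 0.5378 -0.1856  0.1571] rot err deg [0.18 0.11 0.  ] F [ 0.4 -0.2 -0.6] M [ 0.02 -0.08  0.  ] w 44.7 q [-0.53  0.54  1.64  0.    0.96 -0.49]
crank_grip [([313.4, 207.9], 0.72)]
hood_handle [([252.7, 41.4], 0.97), ([535.1, 88.0], 0.85), ([106.4, 107.4], 0.83)]
hood_hinge [([443.5, 148.9], 0.72), ([19.7, 90.1], 0.6)]
head [([446.6, 124.2], 0.62), ([103.8, 98.3], 0.59)]
jaw []
or 1044
[[ 0.5276 -0.2051  0.086 ]
 [ 0.5347 -0.1829  0.0919]
 [ 0.5419 -0.1621  0.0939]]
red 402
[[ 0.4902 -0.0726  0.1194]
 [ 0.5006 -0.0704  0.1215]
 [ 0.5135 -0.0648  0.123 ]]
brkt 1484
[[ 0.4827 -0.1321  0.0803]
 [ 0.5038 -0.1229  0.0832]
 [ 0.5247 -0.1139  0.0849]]
jaw 3297
[[ 0.4578 -0.074   0.0817]
 [ 0.5155 -0.0664  0.0848]
 [ 0.5521 -0.0548  0.0866]]
fix 0
hood 0
```

View pics/w3.png

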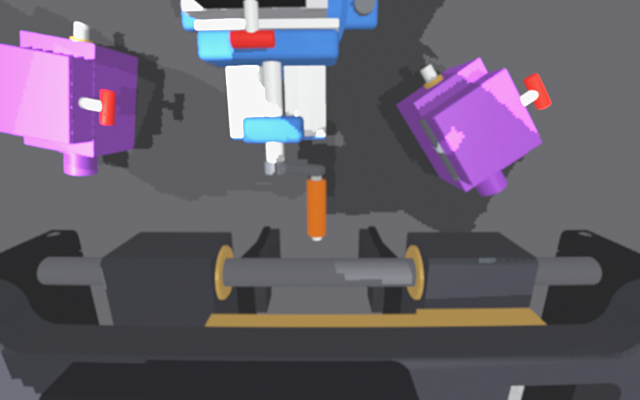

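Run:
```python
from crank import *
d=pickle.load(open("d2.pkl","rb"))
print(proj(d,[[.535,-.184,.086],[.538,-.184,.0615]]))
st()
plan([(.537,-.186,z,-2) for z in(.15,.135,.12,.11,.105)])
```

```text
[[342.75412174 210.01746397]
 [341.66472754 217.33830263]]
t 8.8 pos [ 0.5379 -0.1856  0.1558] cmd [ 0.5378 -0.1856  0.1571] rot err deg [0.08 0.05 0.01] F [-0.3 -0.3  0.3] M [-0.04 -0.12  0.03] w 45.2 q [-0.53  0.54  1.64  0.    0.96 -0.49]
step mm 7.2 deg 0.0
step mm 15.0 deg 0.0
step mm 15.0 deg 0.0
step mm 10.0 deg 0.0
step mm 5.0 deg 0.0
[{"tx": -0.04, "ty": -0.08, "tz": 0.71, "rx": 0.0, "ry": 0.0, "rz": 0.0}, {"tx": -0.04, "ty": -0.08, "tz": 2.21, "rx": 0.0, "ry": 0.0, "rz": 0.0}, {"tx": -0.04, "ty": -0.08, "tz": 3.71, "rx": 0.0, "ry": 0.0, "rz": 0.0}, {"tx": -0.04, "ty": -0.08, "tz": 4.71, "rx": 0.0, "ry": 0.0, "rz": 0.0}, {"tx": -0.04, "ty": -0.08, "tz": 5.21, "rx": 0.0, "ry": 0.0, "rz": 0.0}]
```

Run:
```python
from crank import *
d=pickle.load(open("d2.pkl","rb"));save(d,"d2z",(300,180,380,250),9)
d=pickle.load(open("s2.pkl","rb"));save(d,"s2z",(250,190,330,260),9)
```

```text
(no output)
```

View pics/d2z.png

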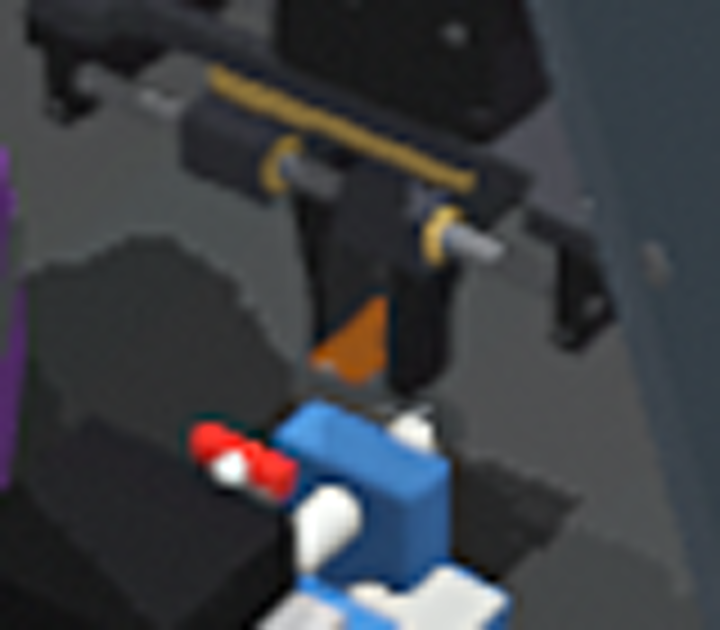

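Run:
```python
from crank import *
d=pickle.load(open("d2.pkl","rb"))
q=lambda X:(proj(d,X)-[300,180])*9
print(q([[.535,-.161,.086],[.538,-.161,.0615],[.535,-.161,.0785],[.538,-.161,.054],[.5005,-.16,.067]]).round(0))
```

```text
[[338. 314.]
 [328. 380.]
 [338. 335.]
 [328. 401.]
 [442. 416.]]
```

Emit:
send_rows([
  {"tx": -0.04,"ty": -0.08,"tz": 0.7,"rx": 0.0,"ry": 0.0,"rz": 0.0},
  {"tx": -0.04,"ty": -0.08,"tz": 2.2,"rx": 0.0,"ry": 0.0,"rz": 0.0},
  {"tx": -0.04,"ty": -0.08,"tz": 3.7,"rx": 0.0,"ry": 0.0,"rz": 0.0},
  {"tx": -0.04,"ty": -0.08,"tz": 4.7,"rx": 0.0,"ry": 0.0,"rz": 0.0},
  {"tx": -0.04,"ty": -0.08,"tz": 5.2,"rx": 0.0,"ry": 0.0,"rz": 0.0},
], claw=0)

```text
time: 9.22
position: [0.5364, -0.1856, 0.1028]
tool_rot: [0.719, 0.695, -0.0, -0.002]
ft_force: [0.4, -0.2, 0.8]
grip_width: 0.0197
```

Emit:
send_rows([
  {"tx": 0,"ty": 0,"tz": 0.2,"rx": 0,"ry": 0,"rz": 0},
  {"tx": 0,"ty": 0,"tz": 0.4,"rx": 0,"ry": 0,"rz": 0},
  {"tx": 0,"ty": 0,"tz": 0.6,"rx": 0,"ry": 0,"rz": 0},
  {"tx": 0,"ty": 0,"tz": 0.8,"rx": 0,"ry": 0,"rz": 0},
  {"tx": 0,"ty": 0,"tz": 1.0,"rx": 0,"ry": 0,"rz": 0},
])

```text
time: 9.63
position: [0.5378, -0.1863, 0.095]
tool_rot: [0.719, 0.695, 0.0, 0.001]
ft_force: [-0.1, -0.4, -0.3]
grip_width: 0.0005
```

Emit:
send_rows([
  {"tx": 0,"ty": 0,"tz": 0.2,"rx": 0,"ry": 0,"rz": 0},
  {"tx": 0,"ty": 0,"tz": 0.4,"rx": 0,"ry": 0,"rz": 0},
  {"tx": 0,"ty": 0,"tz": 0.6,"rx": 0,"ry": 0,"rz": 0},
])

```text
time: 9.88
position: [0.5383, -0.1863, 0.0893]
tool_rot: [0.719, 0.695, 0.0, 0.001]
ft_force: [0.6, 0.8, 6.0]
grip_width: 0.0002
```

Emit:
send_rows([
  {"tx": 0,"ty": 0,"tz": 0.2,"rx": 0,"ry": 0,"rz": 0},
  {"tx": 0,"ty": 0,"tz": 0.4,"rx": 0,"ry": 0,"rz": 0},
  {"tx": 0,"ty": 0,"tz": 0.6,"rx": 0,"ry": 0,"rz": 0},
])

```text
time: 10.13
position: [0.5385, -0.1864, 0.0837]
tool_rot: [0.719, 0.695, 0.001, 0.001]
ft_force: [0.3, 1.2, 7.6]
grip_width: 0.0002
```

Emit:
send_rows([
  {"tx": 0,"ty": 0,"tz": 0.2,"rx": 0,"ry": 0,"rz": 0},
  {"tx": 0,"ty": 0,"tz": 0.4,"rx": 0,"ry": 0,"rz": 0},
])

```text
time: 10.3
position: [0.5389, -0.1864, 0.08]
tool_rot: [0.72, 0.694, 0.001, 0.001]
ft_force: [0.2, 2.8, 9.0]
grip_width: 0.0005
```

Emit:
send_rows([
  {"tx": 0,"ty": 0,"tz": 0.2,"rx": 0,"ry": 0,"rz": 0},
  {"tx": 0,"ty": 0,"tz": 0.4,"rx": 0,"ry": 0,"rz": 0},
  {"tx": 0,"ty": 0,"tz": 0.6,"rx": 0,"ry": 0,"rz": 0},
])

```text
time: 10.55
position: [0.5392, -0.1864, 0.0745]
tool_rot: [0.72, 0.694, 0.001, 0.002]
ft_force: [-0.0, 1.8, 11.8]
grip_width: 0.0007
```

Emit:
send_rows([
  {"tx": 0,"ty": 0,"tz": 0.2,"rx": 0,"ry": 0,"rz": 0},
  {"tx": 0,"ty": 0,"tz": 0.4,"rx": 0,"ry": 0,"rz": 0},
])

```text
time: 10.72
position: [0.5391, -0.1863, 0.0707]
tool_rot: [0.719, 0.695, 0.001, 0.002]
ft_force: [-0.2, 2.4, 14.9]
grip_width: 0.0003
```

Emit:
send_rows([
  {"tx": 0,"ty": 0,"tz": 0.1,"rx": 0,"ry": 0,"rz": 0},
  {"tx": 0,"ty": 0,"tz": 0.2,"rx": 0,"ry": 0,"rz": 0},
])

```text
time: 10.88
position: [0.539, -0.1863, 0.0689]
tool_rot: [0.719, 0.695, 0.001, 0.002]
ft_force: [-0.0, 2.7, 15.1]
grip_width: 0.0005
```

Emit:
send_rows([
  {"tx": 0,"ty": 0,"tz": 0.1,"rx": 0,"ry": 0,"rz": 0},
])

```text
time: 10.97
position: [0.539, -0.1863, 0.068]
tool_rot: [0.719, 0.695, 0.001, 0.002]
ft_force: [-0.9, 3.3, 19.5]
grip_width: 0.0004
```

Emit:
send_rows([
  {"tx": 0,"ty": 0,"tz": 0.1,"rx": 0,"ry": 0,"rz": 0},
])

```text
time: 11.05
position: [0.5394, -0.1864, 0.0678]
tool_rot: [0.72, 0.694, 0.001, 0.002]
ft_force: [-1.1, 3.9, 26.3]
grip_width: 0.0005
```

Emit:
send_rows([
  {"tx": 0,"ty": 0,"tz": 0.05,"rx": 0,"ry": 0,"rz": 0},
  {"tx": 0,"ty": 0,"tz": 0.05,"rx": 0,"ry": 0,"rz": 0},
])

```text
time: 11.22
position: [0.5398, -0.1863, 0.0679]
tool_rot: [0.72, 0.694, 0.001, 0.003]
ft_force: [-0.4, 3.6, 22.4]
grip_width: 0.0007
```

Emit:
send_rows([
  {"tx": 0,"ty": 0,"tz": -1.0,"rx": 0,"ry": 0,"rz": 0},
  {"tx": 0,"ty": 0,"tz": -3.5,"rx": 0,"ry": 0,"rz": 0},
  {"tx": 0,"ty": 0,"tz": -7,"rx": 0,"ry": 0,"rz": 0},
  {"tx": 0,"ty": 0,"tz": -9,"rx": 0,"ry": 0,"rz": 0},
  {"tx": 0,"ty": 0,"tz": -10,"rx": 0,"ry": 0,"rz": 0},
], claw=4.5)

```text
time: 11.63
position: [0.5389, -0.1869, 0.1671]
tool_rot: [0.719, 0.695, 0.001, 0.003]
ft_force: [-0.2, -0.1, 0.5]
grip_width: 0.0258
```

Emit:
send_rows([
  {"tx": 0,"ty": 0,"tz": 0,"rx": 0,"ry": 0,"rz": 0},
  {"tx": 0,"ty": 0,"tz": 0,"rx": 0,"ry": 0,"rz": 0},
  {"tx": 0,"ty": 0,"tz": 0,"rx": 0,"ry": 0,"rz": 0},
])

```text
time: 11.88
position: [0.5363, -0.1856, 0.1625]
tool_rot: [0.719, 0.695, -0.0, -0.002]
ft_force: [-0.5, 0.3, 0.4]
grip_width: 0.0425
```

```bash
cat > look.py <<'E'
from crank import *
from cloud import *
def look(name):
    st()
    c=cam("wrist");save(c,name);pickle.dump(c,open(name+".pkl","wb"))
    X,K=cloud([c]);R,G,B=[K[:,i].astype(int) for i in range(3)]
    for nm,m in {"or":(R>150)&(G<140)&(G>60)&(B<90)&(X[:,1]<-.13)&(X[:,1]>-.3)&(X[:,2]<.12)&(X[:,2]>.02)&(abs(X[:,0]-.51)<.06),
 "red":(R>150)&(G<60)&(B<60)&(abs(X[:,0]-.5)<.04)&(X[:,1]>-.1),
 "brkt":(B>R+50)&(G>R+10)&(abs(X[:,2]-.083)<.004)&(X[:,1]>-.15)&(X[:,1]<-.1),
 "jaw":(B>R+50)&(G>R+10)&(abs(X[:,2]-.085)<.004)&(X[:,1]>-.1)&(X[:,1]<-.03),
 "fix":(B>R+50)&(G>R+10)&(abs(X[:,2]-.085)<.004)&(X[:,1]>-.0)&(X[:,1]<.1),
 "hood":(abs(X[:,2]-.131)<.004)&(X[:,1]>-.1)&(X[:,1]<.1)&(abs(X[:,0]-.5)<.05)}.items():
      p=X[m];print(nm,len(p)); 
      if len(p): print(np.percentile(p,[2,50,98],axis=0).round(4).tolist())
    return c
E
python3 - <<'E'
from look import *
p,R_=load();p=np.array([.537,-.186,.1645]);store(p,R_)
look("w4")
for l in("crank_grip","hood_handle"): print(l,[(np.round(x["xy"],1).tolist(),round(x["p"],2)) for x in robot.tip_of(l,"wrist")[:4]])
E
```

```text
t 11.88 pos [ 0.5363 -0.1856  0.1625] cmd [ 0.537  -0.186   0.1645] rot err deg [0.17 0.09 0.  ] F [-0.5  0.3  0.4] M [-0.04 -0.1  -0.  ] w 42.5 q [-0.53  0.53  1.64 -0.    0.98 -0.49]
or 968
[[0.5272, -0.205, 0.0878], [0.5343, -0.1831, 0.0922], [0.5412, -0.1623, 0.0942]]
red 353
[[0.4897, -0.0726, 0.1196], [0.5003, -0.0703, 0.1215], [0.5131, -0.0648, 0.1232]]
brkt 1415
[[0.4829, -0.1327, 0.0802], [0.5038, -0.1231, 0.0832], [0.5246, -0.1139, 0.0849]]
jaw 3073
[[0.4579, -0.0739, 0.0816], [0.5155, -0.0663, 0.0848], [0.5524, -0.0547, 0.0865]]
fix 0
hood 24
[[0.4703, -0.0482, 0.1271], [0.4758, -0.0476, 0.1279], [0.4886, -0.0471, 0.1295]]
crank_grip [([316.5, 205.2], 0.79)]
hood_handle [([257.6, 42.4], 0.9), ([530.2, 90.9], 0.56)]
```

View pics/w4.png

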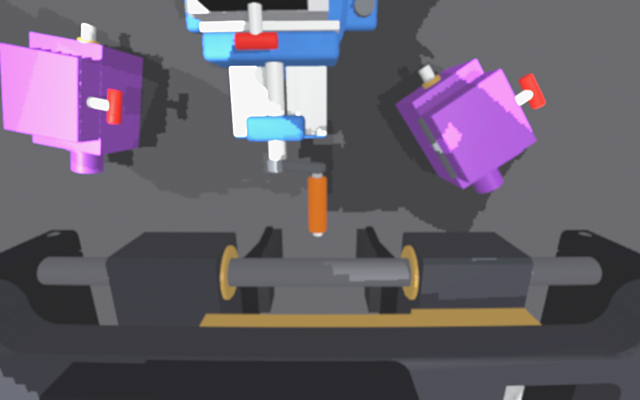

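Emit:
send_rows([
  {"tx": 0,"ty": 0,"tz": 2,"rx": 0,"ry": 0,"rz": 0},
  {"tx": 0,"ty": 0,"tz": 4,"rx": 0,"ry": 0,"rz": 0},
  {"tx": 0,"ty": 0,"tz": 5.5,"rx": 0,"ry": 0,"rz": 0},
  {"tx": 0,"ty": 0,"tz": 6.1,"rx": 0,"ry": 0,"rz": 0},
  {"tx": 0,"ty": 0,"tz": 6.1,"rx": 0,"ry": 0,"rz": 0},
], claw=0)

```text
time: 12.45
position: [0.536, -0.1854, 0.1008]
tool_rot: [0.719, 0.695, -0.001, -0.002]
ft_force: [0.1, -0.7, 0.7]
grip_width: 0.0192
```

Emit:
send_rows([
  {"tx": 0,"ty": 0,"tz": 0,"rx": 0,"ry": 0,"rz": 0},
  {"tx": 0,"ty": 0,"tz": 0.4,"rx": 0,"ry": 0,"rz": 0},
  {"tx": 0,"ty": 0,"tz": 0.8,"rx": 0,"ry": 0,"rz": 0},
  {"tx": 0,"ty": 0,"tz": 1.2,"rx": 0,"ry": 0,"rz": 0},
  {"tx": 0,"ty": 0,"tz": 1.6,"rx": 0,"ry": 0,"rz": 0},
])

```text
time: 12.87
position: [0.5385, -0.1865, 0.088]
tool_rot: [0.719, 0.695, 0.001, 0.001]
ft_force: [0.4, 0.9, 6.5]
grip_width: 0.0007
```

Emit:
send_rows([
  {"tx": 0,"ty": 0,"tz": 0.4,"rx": 0,"ry": 0,"rz": 0},
  {"tx": 0,"ty": 0,"tz": 0.8,"rx": 0,"ry": 0,"rz": 0},
  {"tx": 0,"ty": 0,"tz": 1.2,"rx": 0,"ry": 0,"rz": 0},
  {"tx": 0,"ty": 0,"tz": 1.6,"rx": 0,"ry": 0,"rz": 0},
  {"tx": 0,"ty": 0,"tz": 2.0,"rx": 0,"ry": 0,"rz": 0},
])

```text
time: 13.28
position: [0.5392, -0.1865, 0.0692]
tool_rot: [0.719, 0.695, 0.001, 0.002]
ft_force: [-1.1, 2.1, 15.3]
grip_width: 0.0003
```

Emit:
send_rows([
  {"tx": 0,"ty": 0,"tz": 0.2,"rx": 0,"ry": 0,"rz": 0},
  {"tx": 0,"ty": 0,"tz": 0.4,"rx": 0,"ry": 0,"rz": 0},
])

```text
time: 13.45
position: [0.5401, -0.1866, 0.0674]
tool_rot: [0.72, 0.694, 0.002, 0.003]
ft_force: [-2.1, 6.0, 38.3]
grip_width: 0.0006
```

Emit:
send_rows([
  {"tx": 0,"ty": 0,"tz": 0.05,"rx": 0,"ry": 0,"rz": 0},
  {"tx": 0,"ty": 0,"tz": 0.1,"rx": 0,"ry": 0,"rz": 0},
])

```text
time: 13.62
position: [0.5407, -0.1866, 0.0675]
tool_rot: [0.72, 0.694, 0.002, 0.004]
ft_force: [-1.9, 5.9, 35.1]
grip_width: 0.0005
```

Run:
```python
from mv import *
p,R=load();store([.537,-.186,.0625],R);st()
```

```text
t 13.62 pos [ 0.5407 -0.1866  0.0675] cmd [ 0.537  -0.186   0.0625] rot err deg [-0.46 -0.13  0.04] F [-1.9  5.9 35.1] M [ 1.03  0.35 -0.03] w 0.5 q [-0.53  0.67  1.7   0.    0.76 -0.49]
```

Emit:
send_rows([
  {"tx": 0,"ty": 0,"tz": 0,"rx": 0,"ry": 0,"rz": 0},
  {"tx": 0,"ty": 0,"tz": -0.2,"rx": 0,"ry": 0,"rz": 0},
  {"tx": 0,"ty": 0,"tz": -0.4,"rx": 0,"ry": 0,"rz": 0},
])

```text
time: 13.87
position: [0.5398, -0.1865, 0.0694]
tool_rot: [0.719, 0.695, 0.001, 0.003]
ft_force: [0.2, 2.9, 11.6]
grip_width: 0.0006
```

Emit:
send_rows([
  {"tx": 0,"ty": 0,"tz": -0.2,"rx": 0,"ry": 0,"rz": 0},
  {"tx": 0,"ty": 0,"tz": -0.4,"rx": 0,"ry": 0,"rz": 0},
])

```text
time: 14.03
position: [0.5393, -0.1865, 0.0725]
tool_rot: [0.719, 0.695, 0.001, 0.002]
ft_force: [0.7, 2.3, 9.6]
grip_width: 0.0003
```

Emit:
send_rows([
  {"tx": 0,"ty": 0,"tz": -0.3,"rx": 0,"ry": 0,"rz": 0},
  {"tx": 0,"ty": 0,"tz": -0.6,"rx": 0,"ry": 0,"rz": 0},
])

```text
time: 14.2
position: [0.5389, -0.1865, 0.0779]
tool_rot: [0.719, 0.695, 0.001, 0.002]
ft_force: [-0.2, -0.2, 7.3]
grip_width: 0.0005
```

Emit:
send_rows([
  {"tx": 0,"ty": 0,"tz": -0.3,"rx": 0,"ry": 0,"rz": 0},
  {"tx": 0,"ty": 0,"tz": -0.6,"rx": 0,"ry": 0,"rz": 0},
])

```text
time: 14.37
position: [0.5383, -0.1865, 0.0834]
tool_rot: [0.719, 0.695, 0.0, 0.001]
ft_force: [0.2, 0.2, 3.7]
grip_width: 0.0007
```

Emit:
send_rows([
  {"tx": 0,"ty": 0,"tz": -0.1,"rx": 0,"ry": 0,"rz": 0},
  {"tx": 0,"ty": 0,"tz": -0.2,"rx": 0,"ry": 0,"rz": 0},
  {"tx": 0,"ty": 0,"tz": -0.3,"rx": 0,"ry": 0,"rz": 0},
  {"tx": 0,"ty": 0,"tz": -0.4,"rx": 0,"ry": 0,"rz": 0},
])

```text
time: 14.7
position: [0.5377, -0.1865, 0.0863]
tool_rot: [0.719, 0.695, -0.0, 0.0]
ft_force: [-0.1, -1.4, 3.8]
grip_width: 0.0005
```

Emit:
send_rows([
  {"tx": 0,"ty": 0,"tz": -0.1,"rx": 0,"ry": 0,"rz": 0},
  {"tx": 0,"ty": 0,"tz": -0.2,"rx": 0,"ry": 0,"rz": 0},
  {"tx": 0,"ty": 0,"tz": -0.4,"rx": 0,"ry": 0,"rz": 0},
])

```text
time: 14.95
position: [0.5371, -0.1863, 0.0898]
tool_rot: [0.719, 0.695, -0.0, -0.0]
ft_force: [0.2, -1.0, 0.5]
grip_width: 0.0006
```

Run:
```python
from look import *
p,R_=load();p=np.array([.537,-.186,.0905]);store(p,R_);st()
plan([(.537,-.186,.105,-2),(.537,-.186,.13,-2),(.53,-.18,.16,-2),(.522,-.163,.185,-2),(.515,-.15,.20,-2)])
```

```text
t 14.95 pos [ 0.5371 -0.1863  0.0898] cmd [ 0.537  -0.186   0.0905] rot err deg [ 0.05  0.   -0.01] F [ 0.2 -1.   0.5] M [-0.25 -0.08 -0.  ] w 0.6 q [-0.53  0.64  1.69 -0.    0.82 -0.49]
step mm 14.5 deg 0.0
step mm 25.0 deg 0.0
step mm 31.4 deg 0.0
step mm 31.3 deg 0.0
step mm 21.0 deg 0.0
[{"tx": 0.0, "ty": 0.0, "tz": -1.45, "rx": 0.0, "ry": 0.0, "rz": 0.0}, {"tx": 0.0, "ty": 0.0, "tz": -3.95, "rx": 0.0, "ry": 0.0, "rz": 0.0}, {"tx": 0.58, "ty": -0.72, "tz": -6.95, "rx": 0.0, "ry": 0.0, "rz": 0.0}, {"tx": 2.25, "ty": -1.58, "tz": -9.45, "rx": 0.0, "ry": 0.0, "rz": 0.0}, {"tx": 3.52, "ty": -2.32, "tz": -10.95, "rx": 0.0, "ry": 0.0, "rz": 0.0}]
```

The screw reaches its stop: the sleeve's top stalled at 67.5 mm under 35–38 N. It then springs back elastically until friction holds it, with the jaw still pressed on the head. Next is the hood.

Emit:
send_rows([
  {"tx": 0.0,"ty": 0.0,"tz": -1.5,"rx": 0.0,"ry": 0.0,"rz": 0.0},
  {"tx": 0.0,"ty": 0.0,"tz": -4,"rx": 0.0,"ry": 0.0,"rz": 0.0},
  {"tx": 0.6,"ty": -0.7,"tz": -7,"rx": 0.0,"ry": 0.0,"rz": 0.0},
  {"tx": 2.2,"ty": -1.6,"tz": -9.5,"rx": 0.0,"ry": 0.0,"rz": 0.0},
  {"tx": 3.5,"ty": -2.3,"tz": -11,"rx": 0.0,"ry": 0.0,"rz": 0.0},
], claw=5)

```text
time: 15.37
position: [0.5157, -0.15, 0.2019]
tool_rot: [0.72, 0.694, 0.0, 0.0]
ft_force: [0.2, -0.1, -0.6]
grip_width: 0.0261
```

Emit:
send_rows([
  {"tx": 0,"ty": 0,"tz": 0,"rx": 0,"ry": 0,"rz": 0},
  {"tx": 0,"ty": 0,"tz": 0,"rx": 0,"ry": 0,"rz": 0},
  {"tx": 0,"ty": 0,"tz": 0,"rx": 0,"ry": 0,"rz": 0},
])

```text
time: 15.62
position: [0.5154, -0.1504, 0.1991]
tool_rot: [0.719, 0.695, -0.0, -0.001]
ft_force: [-0.1, -0.1, 0.5]
grip_width: 0.045
```

Run:
```python
from look import *
p,R_=load();p=np.array([.537,-.186,.0905])+R_@np.array([.035,-.023,-.11]);store(p,R_)
look("w5")
for l in("crank_grip","hood_handle","hood_hinge"): print(l,[(np.round(x["xy"],1).tolist(),round(x["p"],2)) for x in robot.tip_of(l,"wrist")[:4]])
```

```text
t 15.62 pos [ 0.5154 -0.1504  0.1991] cmd [ 0.5152 -0.1502  0.2005] rot err deg [ 0.07  0.03 -0.01] F [-0.1 -0.1  0.5] M [-0.08 -0.12  0.04] w 45.0 q [-0.49  0.44  1.68 -0.    1.02 -0.46]
or 181
[[0.5276, -0.1844, 0.0871], [0.5305, -0.1667, 0.091], [0.541, -0.1613, 0.0934]]
red 164
[[0.4897, -0.0719, 0.1197], [0.4996, -0.07, 0.1215], [0.5122, -0.0641, 0.1232]]
brkt 998
[[0.4824, -0.1314, 0.08], [0.5035, -0.122, 0.0831], [0.5246, -0.113, 0.0846]]
jaw 1979
[[0.4573, -0.0739, 0.0821], [0.5173, -0.0633, 0.0849], [0.5519, -0.0545, 0.0866]]
fix 0
hood 6562
[[0.4717, -0.0474, 0.1298], [0.5022, -0.0252, 0.1315], [0.5328, -0.0045, 0.133]]
crank_grip [([339.6, 229.1], 0.83)]
hood_handle [([299.5, 101.6], 0.75), ([521.2, 130.8], 0.63)]
hood_hinge [([443.3, 175.2], 0.79), ([92.5, 129.4], 0.55)]
```

View pics/w5.png

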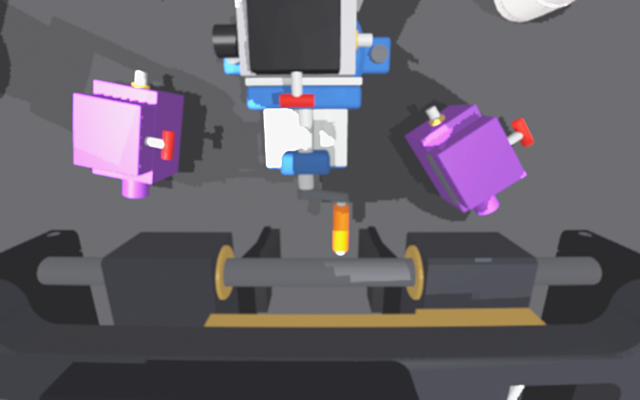

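Run:
```python
from look import *
c=pickle.load(open("w5.pkl","rb"));print(atz(c,[[299.5,101.6]],.117))
plan([(.512,-.12,.19,-2),(.506,-.09,.17,-2),(.501,-.07,.145,-2),(.501,-.068,.12,-2),(.501,-.068,.108,-2)])
```

```text
[[ 0.50315456 -0.06904674  0.117     ]]
step mm 32.2 deg 0.0
step mm 36.6 deg 0.0
step mm 32.4 deg 0.0
step mm 25.1 deg 0.0
step mm 12.0 deg 0.0
[{"tx": 3.01, "ty": -0.43, "tz": 1.05, "rx": 0.0, "ry": 0.0, "rz": 0.0}, {"tx": 5.99, "ty": -1.13, "tz": 3.05, "rx": 0.0, "ry": 0.0, "rz": 0.0}, {"tx": 7.97, "ty": -1.7, "tz": 5.55, "rx": 0.0, "ry": 0.0, "rz": 0.0}, {"tx": 8.17, "ty": -1.71, "tz": 8.05, "rx": 0.0, "ry": 0.0, "rz": 0.0}, {"tx": 8.17, "ty": -1.71, "tz": 9.25, "rx": 0.0, "ry": 0.0, "rz": 0.0}]
```

Emit:
send_rows([
  {"tx": 3.0,"ty": -0.4,"tz": 1.05,"rx": 0.0,"ry": 0.0,"rz": 0.0},
  {"tx": 6.0,"ty": -1.1,"tz": 3.05,"rx": 0.0,"ry": 0.0,"rz": 0.0},
  {"tx": 7.9,"ty": -1.6,"tz": 5.5,"rx": 0.0,"ry": 0.0,"rz": 0.0},
  {"tx": 8.1,"ty": -1.65,"tz": 8,"rx": 0.0,"ry": 0.0,"rz": 0.0},
  {"tx": 8.1,"ty": -1.65,"tz": 9.25,"rx": 0.0,"ry": 0.0,"rz": 0.0},
])

```text
time: 16.23
position: [0.4997, -0.0669, 0.1047]
tool_rot: [0.719, 0.695, -0.001, -0.003]
ft_force: [-0.1, -0.6, -0.3]
grip_width: 0.05
```

Emit:
send_rows([
  {"tx": 0,"ty": 0,"tz": 0,"rx": 0,"ry": 0,"rz": 0},
  {"tx": 0,"ty": 0,"tz": 0,"rx": 0,"ry": 0,"rz": 0},
  {"tx": 0,"ty": 0,"tz": 0,"rx": 0,"ry": 0,"rz": 0},
  {"tx": 0,"ty": 0,"tz": 0,"rx": 0,"ry": 0,"rz": 0},
  {"tx": 0,"ty": 0,"tz": 0,"rx": 0,"ry": 0,"rz": 0},
], claw=2, squeeze=10)

```text
time: 16.65
position: [0.5012, -0.0694, 0.1083]
tool_rot: [0.719, 0.695, -0.001, -0.0]
ft_force: [-2.4, -2.4, 1.6]
grip_width: 0.0256
```

Run:
```python
from look import *
p,R_=load();p=p+R_@np.array([-.0007,.0006,0]);store(p,R_);st()
c=cam("side");save(c,"d6",(220,160,440,330),3.5)
```

```text
t 16.65 pos [ 0.5012 -0.0694  0.1083] cmd [ 0.5016 -0.0687  0.108 ] rot err deg [ 0.11 -0.04 -0.03] F [-2.4 -2.4  1.6] M [-0.49  0.02  0.06] w 25.6 q [-0.36  0.55  1.83 -0.    0.76 -0.32]
```

View pics/d6.png

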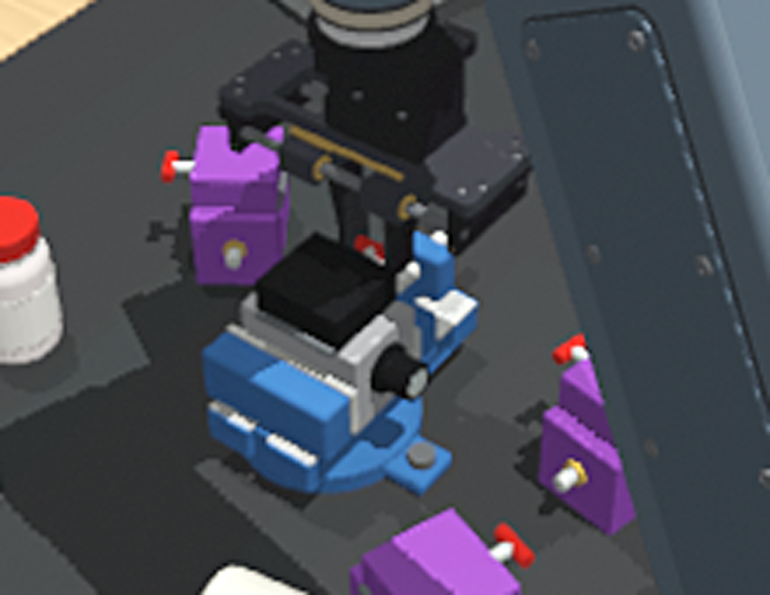

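Run:
```python
import numpy as np
prev=(0,0)
for i,g in enumerate([[.12,.25,.38,.5,.62],[.74,.86,.98,1.1,1.22],[1.34,1.46,1.56,1.64,1.7]]):
    o=[]
    for f in g:
        a=.149+f;t=(8.01-8.1*np.cos(a),-(8.1*np.sin(a)-1.2));o.append((round(t[0]-prev[0],2),round(t[1]-prev[1],2)))
    prev=t;print(o,"end",np.round(t,2))
```

```text
[(np.float64(0.2), np.float64(-0.95)), (np.float64(0.55), np.float64(-1.95)), (np.float64(1.02), np.float64(-2.89)), (np.float64(1.56), np.float64(-3.7)), (np.float64(2.19), np.float64(-4.43))] end [ 2.19 -4.43]
[(np.float64(0.72), np.float64(-0.66)), (np.float64(1.51), np.float64(-1.22)), (np.float64(2.36), np.float64(-1.69)), (np.float64(3.26), np.float64(-2.05)), (np.float64(4.2), np.float64(-2.3))] end [ 6.39 -6.74]
[(np.float64(0.96), np.float64(-0.14)), (np.float64(1.93), np.float64(-0.16)), (np.float64(2.74), np.float64(-0.09)), (np.float64(3.38), np.float64(0.03)), (np.float64(3.85), np.float64(0.15))] end [10.23 -6.59]
```

Emit:
send_rows([
  {"tx": 0.2,"ty": 0,"tz": -0.95,"rx": 0,"ry": 0,"rz": 0},
  {"tx": 0.55,"ty": 0,"tz": -1.95,"rx": 0,"ry": 0,"rz": 0},
  {"tx": 1.0,"ty": 0,"tz": -2.9,"rx": 0,"ry": 0,"rz": 0},
  {"tx": 1.55,"ty": 0,"tz": -3.7,"rx": 0,"ry": 0,"rz": 0},
  {"tx": 2.2,"ty": 0,"tz": -4.45,"rx": 0,"ry": 0,"rz": 0},
])

```text
time: 17.12
position: [0.5021, -0.0461, 0.1534]
tool_rot: [0.719, 0.695, -0.0, -0.0]
ft_force: [-3.8, -1.6, -0.5]
grip_width: 0.0257
```

Emit:
send_rows([
  {"tx": 0.7,"ty": 0,"tz": -0.65,"rx": 0,"ry": 0,"rz": 0},
  {"tx": 1.5,"ty": 0,"tz": -1.2,"rx": 0,"ry": 0,"rz": 0},
  {"tx": 2.35,"ty": 0,"tz": -1.7,"rx": 0,"ry": 0,"rz": 0},
  {"tx": 3.25,"ty": 0,"tz": -2.05,"rx": 0,"ry": 0,"rz": 0},
  {"tx": 4.2,"ty": 0,"tz": -2.3,"rx": 0,"ry": 0,"rz": 0},
])

```text
time: 17.53
position: [0.5033, -0.0035, 0.1757]
tool_rot: [0.719, 0.695, -0.0, -0.001]
ft_force: [-4.1, -1.1, -1.6]
grip_width: 0.026
```

Run:
```python
from look import *
p,R_=load();p=p+R_@np.array([.064,0,-.0675]);store(p,R_);st()
c=cam("side");save(c,"d7",(220,160,440,330),3.5)
```

```text
t 17.53 pos [ 0.5033 -0.0035  0.1757] cmd [ 0.5038 -0.0047  0.1755] rot err deg [ 0.11  0.03 -0.02] F [-4.1 -1.1 -1.6] M [-0.16  0.7  -0.04] w 26.0 q [-0.23  0.43  1.78  0.    0.93 -0.19]
```

View pics/d7.png

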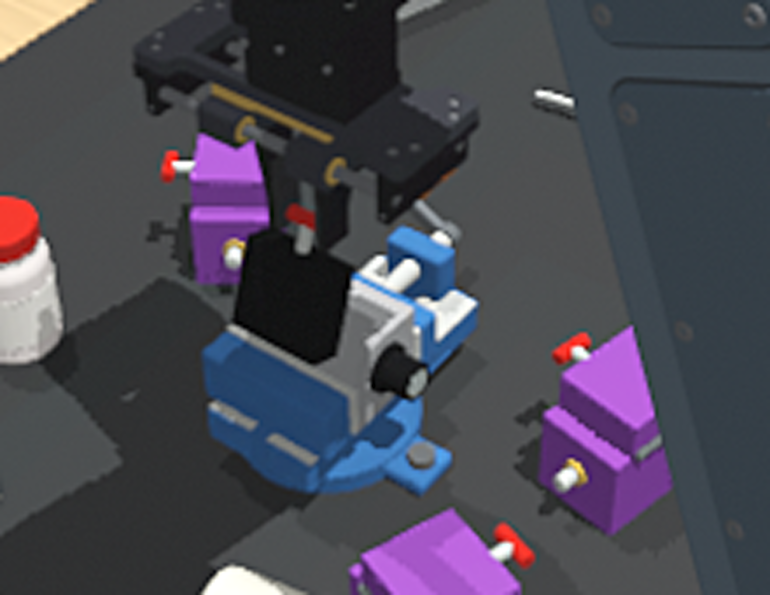

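The hood is about 1.2 rad open, with its handle in the fingers. I'll carry it past the tipping point and release.

Emit:
send_rows([
  {"tx": 0.95,"ty": 0,"tz": -0.15,"rx": 0,"ry": 0,"rz": 0},
  {"tx": 1.9,"ty": 0,"tz": -0.15,"rx": 0,"ry": 0,"rz": 0},
  {"tx": 2.75,"ty": 0,"tz": -0.1,"rx": 0,"ry": 0,"rz": 0},
  {"tx": 3.4,"ty": 0,"tz": 0.05,"rx": 0,"ry": 0,"rz": 0},
  {"tx": 3.85,"ty": 0,"tz": 0.15,"rx": 0,"ry": 0,"rz": 0},
])

```text
time: 18.0
position: [0.5045, 0.0353, 0.1736]
tool_rot: [0.719, 0.695, -0.0, -0.001]
ft_force: [-4.5, -0.2, 0.6]
grip_width: 0.0256
```

Emit:
send_rows([
  {"tx": 0,"ty": 0,"tz": 0,"rx": 0,"ry": 0,"rz": 0},
  {"tx": 0,"ty": 0,"tz": 0,"rx": 0,"ry": 0,"rz": 0},
  {"tx": 0,"ty": 0,"tz": 0,"rx": 0,"ry": 0,"rz": 0},
  {"tx": 0,"ty": 0,"tz": -1.5,"rx": 0,"ry": 0,"rz": 0},
  {"tx": 0,"ty": 0,"tz": -4,"rx": 0,"ry": 0,"rz": 0},
], claw=5)

```text
time: 18.42
position: [0.5056, 0.0335, 0.2125]
tool_rot: [0.72, 0.694, -0.001, -0.001]
ft_force: [0.1, 1.3, -0.0]
grip_width: 0.0474
```

Emit:
send_rows([
  {"tx": -2,"ty": 0,"tz": -1,"rx": 0,"ry": 0,"rz": 0},
  {"tx": -5,"ty": 0,"tz": -1.5,"rx": 0,"ry": 0,"rz": 0},
  {"tx": -8,"ty": 0,"tz": -1.5,"rx": 0,"ry": 0,"rz": 0},
  {"tx": -10,"ty": 0,"tz": -1.5,"rx": 0,"ry": 0,"rz": 0},
  {"tx": -11,"ty": 0,"tz": -1.5,"rx": 0,"ry": 0,"rz": 0},
], claw=3.5)

```text
time: 18.83
position: [0.5037, -0.0795, 0.2296]
tool_rot: [0.72, 0.694, 0.001, 0.002]
ft_force: [0.9, -1.1, 1.1]
grip_width: 0.0357
```

Emit:
send_rows([
  {"tx": 0,"ty": 0,"tz": 0,"rx": 0,"ry": 0,"rz": 0},
  {"tx": 0,"ty": 0,"tz": 0,"rx": 0,"ry": 0,"rz": 0},
  {"tx": 0,"ty": 0,"tz": 0,"rx": 0,"ry": 0,"rz": 0},
])

```text
time: 19.08
position: [0.5019, -0.0755, 0.2286]
tool_rot: [0.719, 0.695, 0.0, -0.0]
ft_force: [-0.1, 0.8, -0.8]
grip_width: 0.0349
```

Run:
```python
from look import *
p,R_=load();p=p+R_@np.array([.0385-.11,0,.0015-.04-.015]);store(p,R_);st()
c=cam("side");save(c,"d8",(220,160,440,330),3.5)
c=look("w8")
for l in("crank_grip","filter","hood_handle","hood_hinge"): print(l,[(np.round(x["xy"],1).tolist(),round(x["p"],2)) for x in robot.tip_of(l,"wrist")[:4]])
```

```text
t 19.08 pos [ 0.5019 -0.0755  0.2286] cmd [ 0.5013 -0.0762  0.229 ] rot err deg [-0.01  0.04 -0.02] F [-0.1  0.8 -0.8] M [-0.05 -0.07  0.  ] w 34.9 q [-0.37  0.36  1.72  0.    1.06 -0.34]
t 19.13 pos [ 0.5018 -0.0752  0.2286] cmd [ 0.5013 -0.0762  0.229 ] rot err deg [-0.    0.03 -0.06] F [-0.   0.4 -0. ] M [ 0.04 -0.13 -0.05] w 34.8 q [-0.37  0.36  1.72  0.    1.06 -0.34]
or 0
red 311
[[0.4926, 0.0637, 0.0017], [0.5052, 0.0656, 0.1669], [0.5176, 0.1106, 0.169]]
brkt 697
[[0.4819, -0.1307, 0.08], [0.5034, -0.1209, 0.0831], [0.5241, -0.1128, 0.0845]]
jaw 1671
[[0.4574, -0.0729, 0.0826], [0.5053, -0.0632, 0.0849], [0.5513, -0.0546, 0.0865]]
fix 743
[[0.4588, 0.0181, 0.0824], [0.5439, 0.0301, 0.0853], [0.5562, 0.0428, 0.0869]]
hood 131
[[0.4725, 0.0123, 0.1272], [0.4757, 0.0341, 0.1309], [0.5356, 0.0491, 0.1349]]
crank_grip [([351.5, 282.6], 0.74)]
filter [([315.8, 128.8], 0.65)]
hood_handle [([131.4, 60.8], 0.79), ([207.1, 208.7], 0.74), ([317.3, 2.8], 0.72), ([504.9, 196.3], 0.69)]
hood_hinge [([441.6, 233.5], 0.8), ([321.8, 96.9], 0.75), ([135.5, 195.7], 0.61), ([350.6, 278.8], 0.25)]
```

View pics/d8.png

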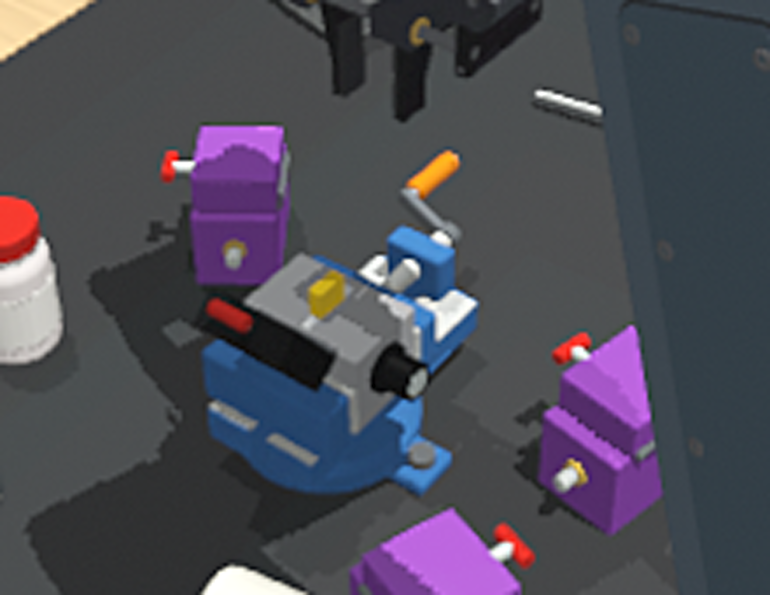

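View pics/w8.png

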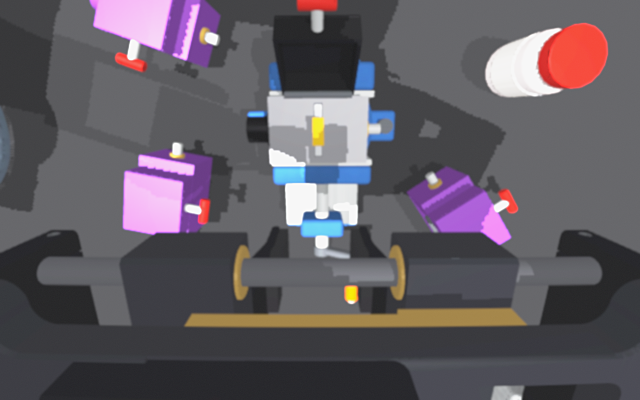

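Run:
```python
from look import *
c=pickle.load(open("w8.pkl","rb"))
X,K=cloud([c]);R,G,B=[K[:,i].astype(int) for i in range(3)]
m=(R>130)&(G>100)&(B<90)&(abs(X[:,0]-.5)<.03)&(X[:,1]>-.05)&(X[:,1]<.03);p=X[m]
print(len(p),np.percentile(p,[2,50,98],axis=0).round(4))
t=p[p[:,2]>.118];print(len(t),t.mean(0).round(4),t.min(0).round(4),t.max(0).round(4));print(cv2.minAreaRect((t[:,:2]*1000).astype(np.float32)))
print(atz(c,[[315.8,128.8]],.055),atz(c,[[317.3,2.8]],.163))
h=X[(abs(X[:,2]-.105)<.002)&(abs(X[:,0]-.503)<.05)&(X[:,1]>-.06)&(X[:,1]<.03)&(abs(R-B)<30)];print(cv2.minAreaRect((h[:,:2]*1000).astype(np.float32)),np.percentile(h,[1,99],axis=0).round(4))
```

```text
1093 [[ 0.4749 -0.0499  0.1246]
 [ 0.5015 -0.0413  0.3161]
 [ 0.5251 -0.0084  0.3299]]
1093 [ 0.5011 -0.0372  0.2687] [ 0.4706 -0.05    0.1233] [ 0.5253 -0.0067  0.3332]
((497.9847717285156, -28.371383666992188), (43.25026321411133, 54.69160461425781), 89.9990005493164)
[[ 0.50031842 -0.01923175  0.055     ]] [[0.50539465 0.06831137 0.163     ]]
((502.89404296875, -8.899681091308594), (77.24894714355469, 89.58210754394531), 88.09977722167969) [[ 0.459  -0.0472  0.1035]
 [ 0.5466  0.0203  0.1069]]
```

Run:
```python
from look import *
c=pickle.load(open("w8.pkl","rb"))
X,K=cloud([c]);R,G,B=[K[:,i].astype(int) for i in range(3)]
t=X[(R>130)&(G>100)&(B<90)&(abs(X[:,0]-.5)<.03)&(X[:,1]>-.05)&(X[:,1]<.03)&(X[:,2]<.14)]
print(len(t),np.percentile(t,[2,50,98],axis=0).round(4),t.mean(0));print(cv2.minAreaRect((t[:,:2]*1000).astype(np.float32)))
```

```text
278 [[ 0.4984 -0.0285  0.1239]
 [ 0.5026 -0.0183  0.1257]
 [ 0.507  -0.0069  0.1269]] [ 0.50262114 -0.01791355  0.12559549]
((502.902099609375, -17.819595336914062), (21.92521095275879, 8.598004341125488), 88.15507507324219)
```

Run:
```python
from look import *
c=pickle.load(open("w8.pkl","rb"));save(c,"w8z",(250,70,390,200),5)
for q in [(318,106),(318,110),(318,114),(318,146),(318,150),(300,128),(340,130)]: print(q,dep(c,[q]).round(4))
plan([(.502,-.06,.225,-2),(.5025,-.035,.21,-2),(.5028,-.02,.18,-1.9),(.5028,-.0182,.15,-1.9),(.5028,-.0182,.13,-1.9)])
```

```text
(318, 106) [[0.5036 0.0032 0.1059]]
(318, 110) [[ 5.034e-01 -2.000e-04  1.069e-01]]
(318, 114) [[ 0.5033 -0.0037  0.1064]]
(318, 146) [[ 0.5024 -0.0324  0.1053]]
(318, 150) [[ 0.5023 -0.0359  0.1067]]
(300, 128) [[ 0.4865 -0.0155  0.1049]]
(340, 130) [[ 0.523  -0.0185  0.1048]]
step mm 16.7 deg 0.0
step mm 29.2 deg 0.0
step mm 33.5 deg 0.1
step mm 30.1 deg 0.0
step mm 20.0 deg 0.0
[{"tx": 1.62, "ty": 0.01, "tz": 0.4, "rx": 0.0, "ry": 0.0, "rz": 0.0}, {"tx": 4.12, "ty": -0.03, "tz": 1.9, "rx": 0.0, "ry": 0.0, "rz": 0.0}, {"tx": 5.62, "ty": -0.05, "tz": 4.9, "rx": 0.0, "ry": 0.0, "rz": -0.002}, {"tx": 5.8, "ty": -0.06, "tz": 7.9, "rx": 0.0, "ry": 0.0, "rz": -0.002}, {"tx": 5.8, "ty": -0.06, "tz": 9.9, "rx": 0.0, "ry": 0.0, "rz": -0.002}]
```

View pics/w8z.png

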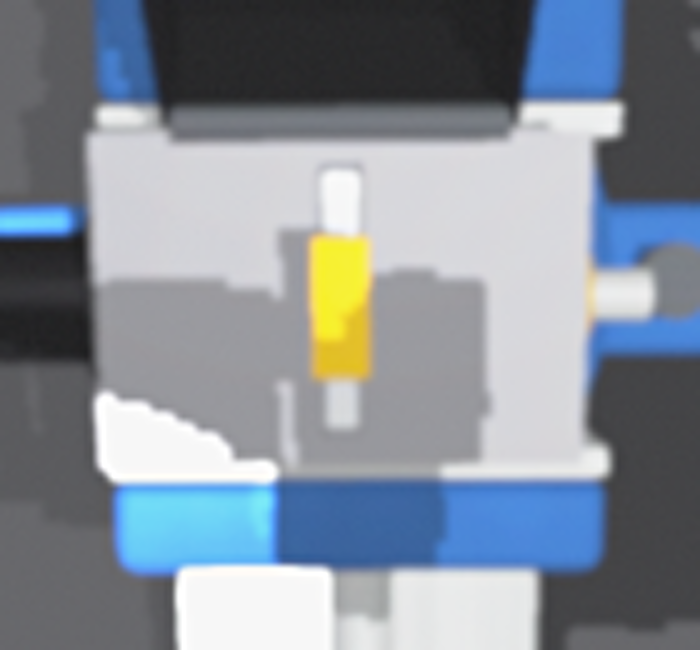

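The tab is yellow, at (318,130) in the wrist view, which puts its centre at (0.503, -0.018). The frame's top is flush with the head's top. Descending on the tab.

Emit:
send_rows([
  {"tx": 1.6,"ty": 0.0,"tz": 0.4,"rx": 0.0,"ry": 0.0,"rz": 0.0},
  {"tx": 4.1,"ty": -0.05,"tz": 1.9,"rx": 0.0,"ry": 0.0,"rz": 0.0},
  {"tx": 5.6,"ty": -0.05,"tz": 4.9,"rx": 0.0,"ry": 0.0,"rz": 0},
  {"tx": 5.8,"ty": -0.05,"tz": 7.9,"rx": 0.0,"ry": 0.0,"rz": 0},
  {"tx": 5.8,"ty": -0.05,"tz": 9.4,"rx": 0.0,"ry": 0.0,"rz": 0},
], claw=3.0)

```text
time: 19.8
position: [0.5015, -0.0164, 0.1322]
tool_rot: [0.719, 0.695, -0.001, -0.002]
ft_force: [-0.8, 0.7, -0.5]
grip_width: 0.0301
```

Emit:
send_rows([
  {"tx": 0,"ty": 0,"tz": 0.5,"rx": 0,"ry": 0,"rz": 0},
  {"tx": 0,"ty": 0,"tz": 1.2,"rx": 0,"ry": 0,"rz": 0},
  {"tx": 0,"ty": 0,"tz": 1.8,"rx": 0,"ry": 0,"rz": 0},
  {"tx": 0,"ty": 0,"tz": 2.3,"rx": 0,"ry": 0,"rz": 0},
  {"tx": 0,"ty": 0,"tz": 2.6,"rx": 0,"ry": 0,"rz": 0},
])

```text
time: 20.22
position: [0.5038, -0.0187, 0.1088]
tool_rot: [0.72, 0.694, 0.0, 0.001]
ft_force: [-0.5, 0.3, 0.9]
grip_width: 0.03
```

Run:
```python
from look import *
p,R_=load();print(p)
p=np.array([.5013,-.0762,.2290])+R_@np.array([.058,-.0005,.12]);store(p,Rm(-2));st()
```

```text
[ 0.50275025 -0.01819888  0.13      ]
t 20.22 pos [ 0.5038 -0.0187  0.1088] cmd [ 0.5027 -0.0182  0.109 ] rot err deg [-0.07 -0.02  0.03] F [-0.5  0.3  0.9] M [-0.02 -0.03  0.01] w 30.0 q [-0.26  0.54  1.84  0.    0.76 -0.22]
```

Down 1.5 mm more, then close on the tab.

Emit:
send_rows([
  {"tx": 0,"ty": 0,"tz": 0.1,"rx": 0,"ry": 0,"rz": 0},
  {"tx": 0,"ty": 0,"tz": 0.1,"rx": 0,"ry": 0,"rz": 0},
  {"tx": 0,"ty": 0,"tz": 0.1,"rx": 0,"ry": 0,"rz": 0},
  {"tx": 0,"ty": 0,"tz": 0.1,"rx": 0,"ry": 0,"rz": 0},
  {"tx": 0,"ty": 0,"tz": 0.1,"rx": 0,"ry": 0,"rz": 0},
], claw=0.5, squeeze=25)

```text
time: 20.63
position: [0.5034, -0.0184, 0.108]
tool_rot: [0.719, 0.695, 0.0, 0.0]
ft_force: [-0.8, -0.0, 1.4]
grip_width: 0.0098
```

Emit:
send_rows([
  {"tx": 0,"ty": 0,"tz": 0,"rx": 0,"ry": 0,"rz": 0},
  {"tx": 0,"ty": 0,"tz": 0,"rx": 0,"ry": 0,"rz": 0},
])

```text
time: 20.8
position: [0.5034, -0.0185, 0.108]
tool_rot: [0.719, 0.695, 0.0, 0.0]
ft_force: [-0.8, -1.3, 2.9]
grip_width: 0.0097
```

Emit:
send_rows([
  {"tx": 0,"ty": 0,"tz": -0.5,"rx": 0,"ry": 0,"rz": 0},
  {"tx": 0,"ty": 0,"tz": -1.2,"rx": 0,"ry": 0,"rz": 0},
  {"tx": 0,"ty": 0,"tz": -2,"rx": 0,"ry": 0,"rz": 0},
])

```text
time: 21.05
position: [0.5031, -0.0182, 0.128]
tool_rot: [0.719, 0.695, -0.0, -0.0]
ft_force: [0.1, -0.1, -0.8]
grip_width: 0.0099
```

Run:
```python
from look import *
p,R_=load();p[2]+=.019;store(p,R_);st()
c=cam("side");save(c,"d9",(220,160,440,330),3.5)
```

```text
t 21.05 pos [ 0.5031 -0.0182  0.128 ] cmd [ 0.5027 -0.0182  0.128 ] rot err deg [0.04 0.01 0.01] F [ 0.1 -0.1 -0.8] M [-0.03 -0.11 -0.05] w 9.9 q [-0.26  0.51  1.82  0.    0.81 -0.22]
```

View pics/d9.png

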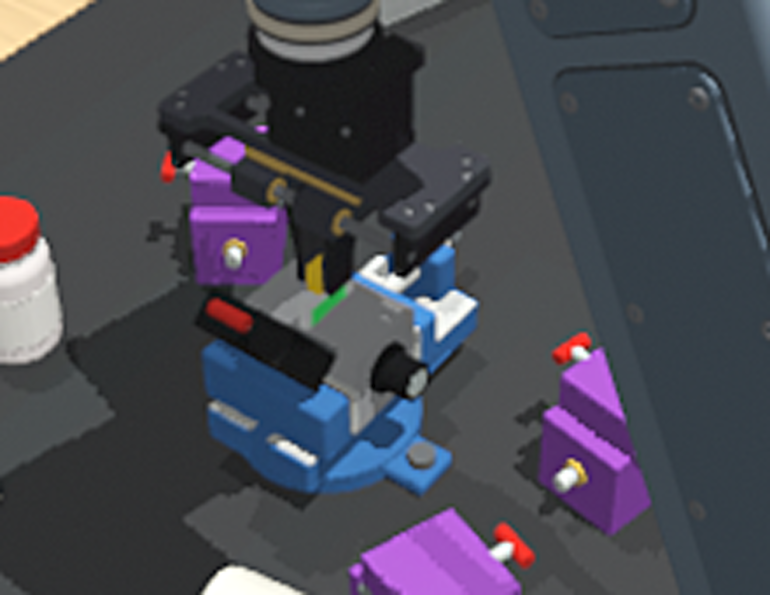

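Emit:
send_rows([
  {"tx": 0,"ty": 0,"tz": -1.5,"rx": 0,"ry": 0,"rz": 0},
  {"tx": 0,"ty": 0,"tz": -4,"rx": 0,"ry": 0,"rz": 0},
  {"tx": 0,"ty": 0,"tz": -7.5,"rx": 0,"ry": 0,"rz": 0},
  {"tx": 0,"ty": 0,"tz": -11,"rx": 0,"ry": 0,"rz": 0},
  {"tx": 0,"ty": 0,"tz": -13.5,"rx": 0,"ry": 0,"rz": 0},
])

```text
time: 21.52
position: [0.5042, -0.0185, 0.266]
tool_rot: [0.719, 0.695, 0.001, 0.002]
ft_force: [0.8, 0.3, -0.8]
grip_width: 0.0098
```

Run:
```python
from look import *
from scipy.optimize import least_squares
p,R_=load();p[2]+=.135;store(p,R_);st()
s=pickle.load(open("scene0.pkl","rb"));d=pickle.load(open("side0.pkl","rb"))
# screen planes per camera
for nm,c in(("scene",s),("side",d)):
    X,K=cloud([c])
    P=X[(X[:,2]>.145)&(X[:,2]<.215)&(X[:,0]>.50)&(X[:,0]<.56)&(X[:,1]>.225)&(X[:,1]<.31)]
    for _ in range(5):
        m=P.mean(0);_,_,v=np.linalg.svd(P-m,full_matrices=False);n=v[2]*np.sign(v[2][0]);P=P[abs((P-m)@n)<.003]
    t=np.array([-n[1],n[0]])/np.hypot(n[0],n[1]);u=(P[:,:2])@t
    print(nm,"screen",len(P),m.round(4),"n",n.round(3),"yaw",np.degrees(np.arctan2(n[1],n[0])).round(2),"lateral ext",np.percentile(u,[1,99]).round(4))
    L=X[(X[:,2]>.15)&(X[:,2]<.21)&(X[:,0]>.31)&(X[:,0]<.375)&(X[:,1]>.2)&(X[:,1]<.28)]
    f=lambda q:(np.hypot((L[:,1]-q[0]-np.tan(q[1])*(L[:,0]-.35))*np.cos(q[1]),L[:,2]-q[2])-.027)
    r=least_squares(f,[.243,.14,.18],loss="soft_l1",f_scale=.001);print("lamp y@x=.35,yaw,z",r.x[0].round(4),np.degrees(r.x[1]).round(2),r.x[2].round(4),"rms",np.sqrt(np.mean(f(r.x)**2)).round(4), "y at .448:",(r.x[0]+np.tan(r.x[1])*.098).round(4))
    e=L@np.array([np.cos(.141),np.sin(.141),0]);
# spot
im=d["color"].astype(int);ys,xs=np.mgrid[290:316,188:218];sub=im[290:316,188:218]
m=(sub[:,:,0]-sub[:,:,2]>35);print(m.sum());xy=np.c_[xs[m],ys[m]];print(xy.mean(0),dep(d,xy).mean(0).round(4))
# front ring of lamp
for nm,c in(("scene",s),("side",d)):
    X,K=cloud([c]);m=(X[:,2]>.15)&(X[:,2]<.21)&(X[:,0]>.29)&(X[:,0]<.40)&(X[:,1]>.2)&(X[:,1]<.29)
    e=X[m]@np.array([np.cos(.141),np.sin(.141),0]);print(nm,"lamp front along beam",np.percentile(e,[50,95,98,99,99.7]).round(4))
    b=X[(X[:,2]>.005)&(X[:,2]<.05)&(X[:,0]>.2)&(X[:,0]<.7)&(X[:,1]>.17)&(X[:,1]<.36)];e=b@np.array([np.cos(.141),np.sin(.141),0]);print("rail ends",np.percentile(e,[.5,99.5]).round(4))
    S=X[(X[:,2]>.145)&(X[:,2]<.215)&(X[:,0]>.50)&(X[:,0]<.56)&(X[:,1]>.225)&(X[:,1]<.31)];print("screen e",np.median(S@np.array([np.cos(.141),np.sin(.141),0])).round(4))
```

```text
t 21.52 pos [ 0.5042 -0.0185  0.266 ] cmd [ 0.5027 -0.0182  0.263 ] rot err deg [-0.23 -0.04  0.  ] F [ 0.8  0.3 -0.8] M [-0.06 -0.12 -0.03] w 9.8 q [-0.26  0.31  1.68  0.    1.15 -0.22]
scene screen 430 [0.5311 0.265  0.1807] n [0.992 0.127 0.003] yaw 7.32 lateral ext [0.1564 0.2369]
lamp y@x=.35,yaw,z 0.244 11.09 0.1803 rms 0.0064 y at .448: 0.2632
side screen 1069 [0.5273 0.2699 0.1812] n [ 0.989  0.147 -0.002] yaw 8.44 lateral ext [0.148  0.2273]
lamp y@x=.35,yaw,z 0.2416 7.1 0.1803 rms 0.0013 y at .448: 0.2538
97
[201.75257732 302.59793814] [0.522  0.27   0.1866]
scene lamp front along beam [0.3759 0.4026 0.4034 0.404  0.4043]
rail ends [0.3379 0.6304]
screen e 0.5632
side lamp front along beam [0.355  0.3952 0.398  0.3994 0.4003]
rail ends [0.3336 0.6298]
screen e 0.56
```

Run:
```python
from look import *
A=(.5027,-.0182,.265,-2.);B=(.4465,.2557,.265,8.)
W=[tuple(np.array(A)+(np.array(B)-np.array(A))*f) for f in(.06,.15,.26,.37,.48,.59,.70,.80,.88,.94)]
plan(W[:5]);plan(W[5:])
plan([B,B,B,B])
```

```text
step mm 16.9 deg 0.6
step mm 25.2 deg 0.9
step mm 30.8 deg 1.1
step mm 30.8 deg 1.1
step mm 30.8 deg 1.1
[{"tx": 1.63, "ty": -0.4, "tz": -0.2, "rx": 0.0, "ry": 0.0, "rz": -0.01}, {"tx": 4.08, "ty": -0.99, "tz": -0.2, "rx": 0.0, "ry": 0.0, "rz": -0.026}, {"tx": 7.07, "ty": -1.71, "tz": -0.2, "rx": 0.0, "ry": 0.0, "rz": -0.045}, {"tx": 10.06, "ty": -2.43, "tz": -0.2, "rx": 0.0, "ry": 0.0, "rz": -0.065}, {"tx": 13.05, "ty": -3.16, "tz": -0.2, "rx": 0.0, "ry": 0.0, "rz": -0.084}]
step mm 30.8 deg 1.1
step mm 30.8 deg 1.1
step mm 27.9 deg 1.0
step mm 22.4 deg 0.8
step mm 16.8 deg 0.6
[{"tx": 3.04, "ty": -0.47, "tz": 0.0, "rx": 0.0, "ry": 0.0, "rz": -0.019}, {"tx": 6.08, "ty": -0.94, "tz": 0.0, "rx": 0.0, "ry": 0.0, "rz": -0.038}, {"tx": 8.84, "ty": -1.36, "tz": 0.0, "rx": 0.0, "ry": 0.0, "rz": -0.056}, {"tx": 11.05, "ty": -1.7, "tz": 0.0, "rx": 0.0, "ry": 0.0, "rz": -0.07}, {"tx": 12.71, "ty": -1.96, "tz": 0.0, "rx": 0.0, "ry": 0.0, "rz": -0.08}]
step mm 16.7 deg 0.6
step mm 0.0 deg 0.0
step mm 0.0 deg 0.0
step mm 0.0 deg 0.0
[{"tx": 1.67, "ty": -0.12, "tz": 0.0, "rx": 0.0, "ry": 0.0, "rz": -0.011}, {"tx": 1.67, "ty": -0.12, "tz": 0.0, "rx": 0.0, "ry": 0.0, "rz": -0.011}, {"tx": 1.67, "ty": -0.12, "tz": 0.0, "rx": 0.0, "ry": 0.0, "rz": -0.011}, {"tx": 1.67, "ty": -0.12, "tz": 0.0, "rx": 0.0, "ry": 0.0, "rz": -0.011}]
```

Emit:
send_rows([
  {"tx": 1.63,"ty": -0.4,"tz": -0.2,"rx": 0.0,"ry": 0.0,"rz": -0.01},
  {"tx": 4.08,"ty": -0.99,"tz": -0.2,"rx": 0.0,"ry": 0.0,"rz": -0.026},
  {"tx": 7.07,"ty": -1.71,"tz": -0.2,"rx": 0.0,"ry": 0.0,"rz": -0.045},
  {"tx": 10.06,"ty": -2.43,"tz": -0.2,"rx": 0.0,"ry": 0.0,"rz": -0.065},
  {"tx": 13.05,"ty": -3.16,"tz": -0.2,"rx": 0.0,"ry": 0.0,"rz": -0.084},
])

```text
time: 21.93
position: [0.4759, 0.1143, 0.2653]
tool_rot: [0.69, 0.724, 0.0, 0.0]
ft_force: [0.9, 0.5, -1.2]
grip_width: 0.0095
```

Emit:
send_rows([
  {"tx": 3.04,"ty": -0.47,"tz": 0.0,"rx": 0.0,"ry": 0.0,"rz": -0.019},
  {"tx": 6.08,"ty": -0.94,"tz": 0.0,"rx": 0.0,"ry": 0.0,"rz": -0.038},
  {"tx": 8.84,"ty": -1.36,"tz": 0.0,"rx": 0.0,"ry": 0.0,"rz": -0.056},
  {"tx": 11.05,"ty": -1.7,"tz": 0.0,"rx": 0.0,"ry": 0.0,"rz": -0.07},
  {"tx": 12.71,"ty": -1.96,"tz": 0.0,"rx": 0.0,"ry": 0.0,"rz": -0.08},
])

```text
time: 22.35
position: [0.4497, 0.2412, 0.2652]
tool_rot: [0.659, 0.752, 0.0, -0.0]
ft_force: [0.9, 0.2, -0.6]
grip_width: 0.0098
```

Emit:
send_rows([
  {"tx": 1.67,"ty": -0.12,"tz": 0.0,"rx": 0.0,"ry": 0.0,"rz": -0.011},
  {"tx": 1.67,"ty": -0.12,"tz": 0.0,"rx": 0.0,"ry": 0.0,"rz": -0.011},
  {"tx": 1.67,"ty": -0.12,"tz": 0.0,"rx": 0.0,"ry": 0.0,"rz": -0.011},
  {"tx": 1.67,"ty": -0.12,"tz": 0.0,"rx": 0.0,"ry": 0.0,"rz": -0.011},
])

```text
time: 22.68
position: [0.4472, 0.2551, 0.2648]
tool_rot: [0.656, 0.755, -0.0, 0.0]
ft_force: [0.4, -1.3, -0.3]
grip_width: 0.0095
```

Run:
```python
from look import *
st()
c=cam("scene");save(c,"s10",(220,70,480,300),3);pickle.dump(c,open("s10.pkl","wb"))
d=cam("side");save(d,"d10",(160,170,440,400),2.8);pickle.dump(d,open("d10.pkl","wb"))
c=cam("wrist");save(c,"w10");pickle.dump(c,open("w10.pkl","wb"))
```

```text
t 22.68 pos [0.4472 0.2551 0.2648] cmd [0.4465 0.2557 0.265 ] rot err deg [-0.01 -0.03  0.  ] F [ 0.4 -1.3 -0.3] M [ 0.   -0.14  0.02] w 9.5 q [ 0.3   0.33  1.65 -0.    1.16  0.16]
```

View pics/s10.png

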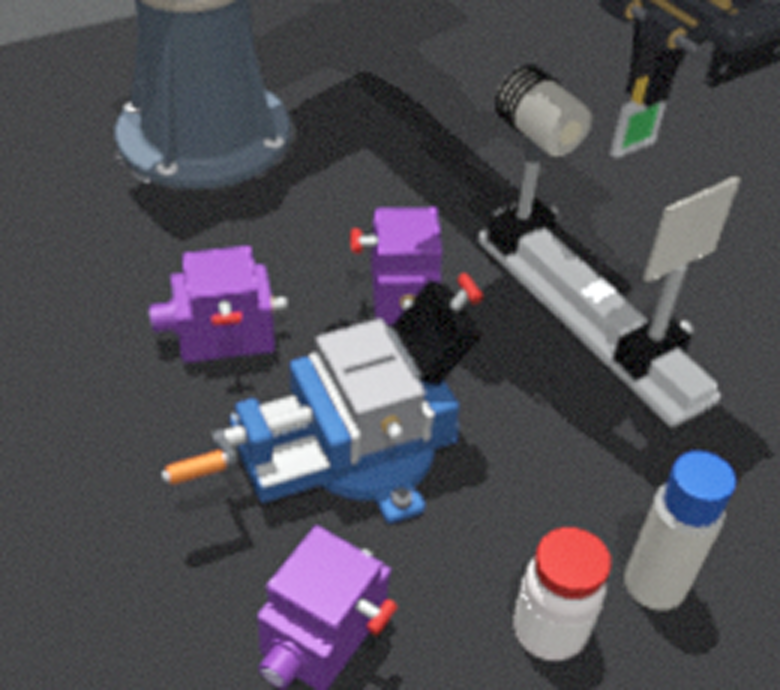

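View pics/d10.png

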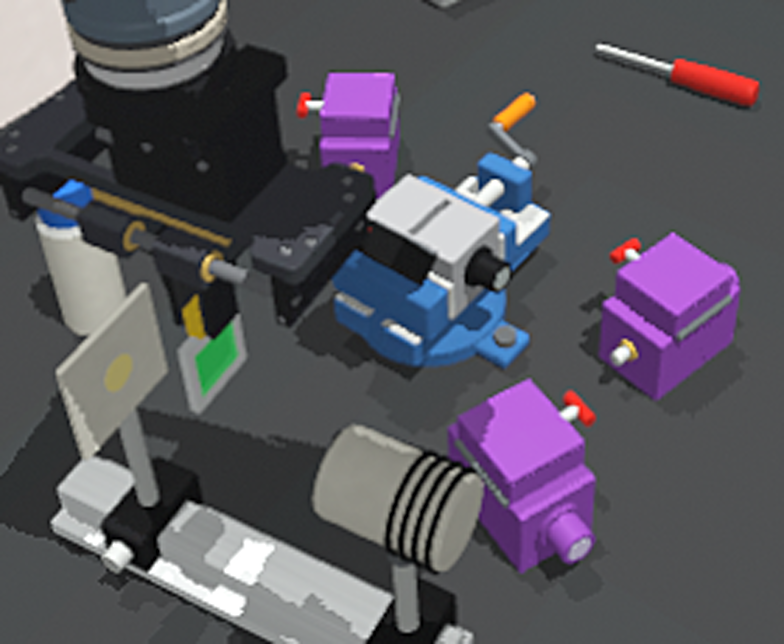

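View pics/w10.png

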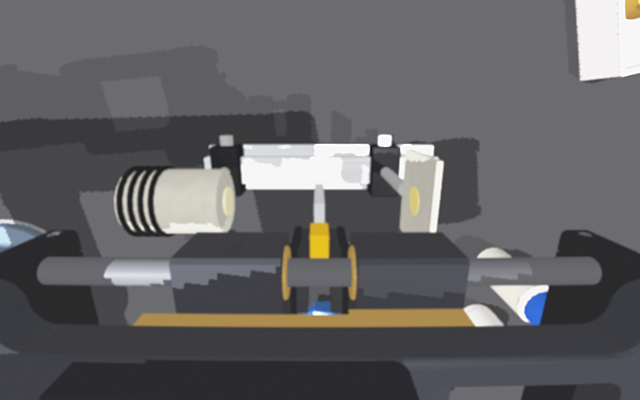

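Run:
```python
from look import *
s=pickle.load(open("s10.pkl","rb"));d=pickle.load(open("d10.pkl","rb"));w=pickle.load(open("w10.pkl","rb"))
X,K=cloud([s,d]);R,G,B=[K[:,i].astype(int) for i in range(3)]
p=X[(R>150)&(G<170)&(B<100)&(R>G+40)&(X[:,1]<-.14)&(X[:,1]>-.22)&(X[:,2]>.02)&(X[:,2]<.12)&(abs(X[:,0]-.51)<.06)]
print("grip",len(p),np.percentile(p,[2,50,98],axis=0).round(4).tolist())
X,K=cloud([w]);o=np.array([.4465,.2557,0]);a=np.radians(8);ex=np.array([np.cos(a),np.sin(a),0]);ey=np.array([-np.sin(a),np.cos(a),0])
Q=np.c_[(X-o)@ex,(X-o)@ey,X[:,2]]
m=(Q[:,2]>.155)&(Q[:,2]<.215)&(Q[:,0]<-.05)&(Q[:,0]>-.2)&(abs(Q[:,1])<.06);q=Q[m];print("lamp",len(q),np.percentile(q,[1,50,99],axis=0).round(4).tolist())
for lo in(-.14,-.12,-.10,-.09):
    z=q[(q[:,0]>lo)&(q[:,0]<lo+.012)];print(lo,np.percentile(z[:,1],[2,98]).round(4),z[:,1].mean(),np.percentile(z[:,2],98).round(4))
m=(Q[:,2]>.142)&(Q[:,2]<.219)&(Q[:,0]>.05)&(Q[:,0]<.12)&(abs(Q[:,1])<.06);q=Q[m];print("screen",len(q),np.percentile(q,[1,50,99],axis=0).round(4).tolist(),"slope deg",np.degrees(np.polyfit(q[:,1],q[:,0],1)[0]))
m=(Q[:,2]>.004)&(Q[:,2]<.06)&(abs(Q[:,1])<.08)&(abs(Q[:,0])<.2);q=Q[m];print("rail",np.percentile(q,[1,50,99],axis=0).round(4).tolist())
# filter in scene/side clouds
for nm,c in(("s",s),("d",d)):
    X,K=cloud([c]);R,G,B=[K[:,i].astype(int) for i in range(3)];Q=np.c_[(X-o)@ex,(X-o)@ey,X[:,2]]
    g=(G>R+60)&(G>B+30)&(abs(Q[:,0])<.05)&(abs(Q[:,1])<.05);q=Q[g];print(nm,"green",len(q),q.mean(0).round(4),np.percentile(q,[2,98],axis=0).round(4).tolist(),"yaw err",np.degrees(np.polyfit(q[:,1],q[:,0],1)[0]).round(2),"tilt",np.degrees(np.polyfit(q[:,2],q[:,0],1)[0]).round(2))
```

```text
grip 120 [[0.5261, -0.2063, 0.0835], [0.5328, -0.1843, 0.0897], [0.5417, -0.1616, 0.0941]]
lamp 7506 [[-0.1542, -0.0245, 0.167], [-0.1125, 0.0069, 0.2032], [-0.0745, 0.0288, 0.2105]]
-0.14 [-0.0239  0.0288] 0.006464712920734768 0.2105
-0.12 [-0.0207  0.0263] 0.006160156551862147 0.2079
-0.1 [-0.019   0.0263] 0.006472545462325927 0.2078
-0.09 [-0.0191  0.0262] 0.006624517198671793 0.2079
screen 2420 [[0.0795, -0.0337, 0.1433], [0.0806, 0.0103, 0.1858], [0.0831, 0.0401, 0.2186]] slope deg 0.38286336966126067
rail [[-0.1385, -0.029, 0.0141], [-0.0094, 0.0094, 0.0402], [0.1434, 0.04, 0.0539]]
s green 71 [0.0007 0.0028 0.2343] [[-0.0011, -0.0106, 0.2208], [0.0024, 0.0162, 0.2489]] yaw err -0.32 tilt -0.35
d green 199 [-0.0007 -0.0003  0.235 ] [[-0.0026, -0.0173, 0.2193], [0.0011, 0.0139, 0.2523]] yaw err 0.48 tilt -5.37
```

Emit:
send_rows([
  {"tx": 0,"ty": -0.05,"tz": 0.8,"rx": 0,"ry": 0,"rz": 0},
  {"tx": 0,"ty": -0.1,"tz": 2.2,"rx": 0,"ry": 0,"rz": 0},
  {"tx": 0,"ty": -0.1,"tz": 3.7,"rx": 0,"ry": 0,"rz": 0},
  {"tx": 0,"ty": -0.1,"tz": 4.9,"rx": 0,"ry": 0,"rz": 0},
  {"tx": 0,"ty": -0.1,"tz": 5.5,"rx": 0,"ry": 0,"rz": 0},
])

```text
time: 23.25
position: [0.4451, 0.2545, 0.2077]
tool_rot: [0.656, 0.755, -0.002, -0.001]
ft_force: [-0.2, -0.4, -0.4]
grip_width: 0.0097
```

Emit:
send_rows([
  {"tx": 0,"ty": 0,"tz": 0,"rx": 0,"ry": 0,"rz": 0},
  {"tx": 0,"ty": 0,"tz": 0,"rx": 0,"ry": 0,"rz": 0},
  {"tx": 0,"ty": 0,"tz": 0,"rx": 0,"ry": 0,"rz": 0},
  {"tx": 0,"ty": 0,"tz": 0,"rx": 0,"ry": 0,"rz": 0},
  {"tx": 0,"ty": 0,"tz": 0,"rx": 0,"ry": 0,"rz": 0},
])

```text
time: 23.67
position: [0.4466, 0.2556, 0.2103]
tool_rot: [0.656, 0.755, 0.001, 0.0]
ft_force: [-0.0, -0.4, -0.5]
grip_width: 0.0099
```

Run:
```python
from look import *
p,R_=load();p=p+R_@np.array([0,-.001,.055]);store(p,R_);st()
s=cam("scene");save(s,"s11",(400,70,500,230),4);pickle.dump(s,open("s11.pkl","wb"))
r1=robot.tip_of("window","scene");f1=robot.tip_of("filter","scene")
d=cam("side");save(d,"d11",(170,200,350,400),3.5);pickle.dump(d,open("d11.pkl","wb"))
r2=robot.tip_of("window","side");f2=robot.tip_of("filter","side")
print(r1[:2],r2[:2],f1[:2],f2[:2])
if r1 and r2: print("window tri",tri(s,[r1[0]["xy"]],d,[r2[0]["xy"]]))
if f1 and f2: print("filter tri",tri(s,[f1[0]["xy"]],d,[f2[0]["xy"]]))
o=np.array([.4455,.2556,0]);a=np.radians(8);ex=np.array([np.cos(a),np.sin(a),0]);ey=np.array([-np.sin(a),np.cos(a),0])
for nm,c in(("s",s),("d",d)):
    X,K=cloud([c]);R,G,B=[K[:,i].astype(int) for i in range(3)];Q=np.c_[(X-o)@ex,(X-o)@ey,X[:,2]]
    g=(G>R+50)&(G>B+25)&(abs(Q[:,0])<.05)&(abs(Q[:,1])<.05);q=Q[g];print(nm,"green",len(q),q.mean(0).round(4),np.percentile(q,[2,98],axis=0).round(4).tolist(),"tilt",np.degrees(np.polyfit(q[:,2],q[:,0],1)[0]).round(2))
st()
```

```text
t 23.67 pos [0.4466 0.2556 0.2103] cmd [0.4455 0.2556 0.21  ] rot err deg [-0.09  0.02  0.  ] F [-0.  -0.4 -0.5] M [ 0.   -0.13 -0.02] w 9.9 q [0.3  0.4  1.72 0.   1.02 0.16]
[{'xy': [426.7, 128.4], 'p': 0.75}] [{'xy': [236.9, 322.0], 'p': 0.57}] [{'xy': [426.6, 132.1], 'p': 0.68}] []
window tri (array([0.44598168, 0.25844656, 0.17896681]), np.float64(0.009607393993165321))
s green 71 [0.0017 0.0026 0.1804] [[-0.0001, -0.0137, 0.1656], [0.0037, 0.0173, 0.1952]] tilt -1.47
d green 175 [0.     0.0002 0.1788] [[-0.002, -0.0159, 0.1629], [0.002, 0.0145, 0.1948]] tilt -4.59
t 23.97 pos [0.4462 0.2555 0.2098] cmd [0.4455 0.2556 0.21  ] rot err deg [-0.02  0.01  0.  ] F [-1.1 -0.  -1.2] M [ 0.01 -0.1   0.04] w 10.3 q [0.3  0.4  1.72 0.   1.02 0.16]
```

View pics/s11.png

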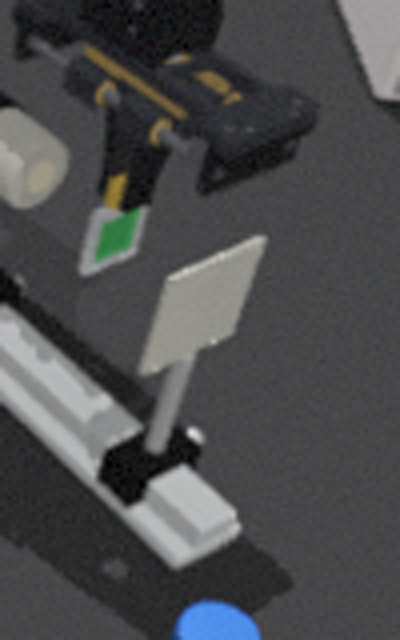

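View pics/d11.png

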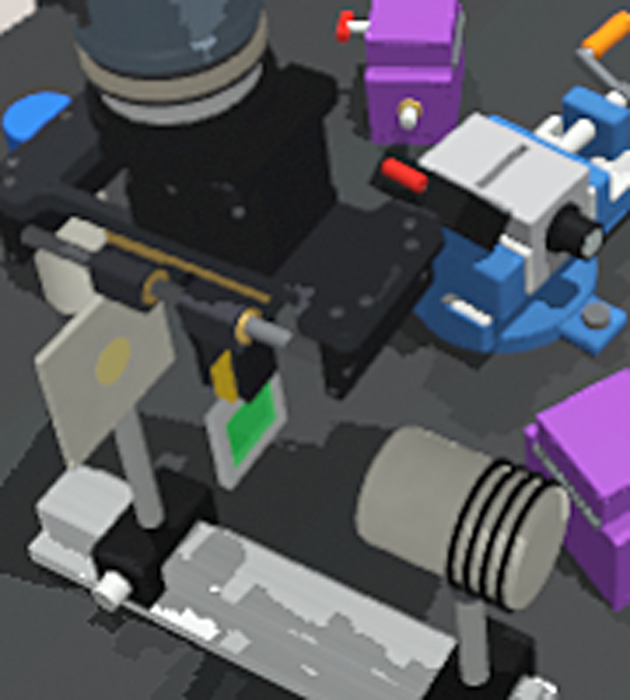

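Run:
```python
from look import *
s=pickle.load(open("s11.pkl","rb"));d=pickle.load(open("d11.pkl","rb"))
o=np.array([.446,.2556,.156]);a=np.radians(8);ex=np.array([np.cos(a),np.sin(a),0]);ey=np.array([-np.sin(a),np.cos(a),0]);ez=np.array([0,0,1.])
fr=[o+ey*u+ez*v for u,v in((-.023,0),(.023,0),(.023,.05),(-.023,.05))]
wi=[o+ey*u+ez*v for u,v in((-.0185,.0055),(.0185,.0055),(.0185,.0425),(-.0185,.0425))]
for nm,c,box in(("so",s,(400,90,460,150)),("do",d,(210,280,270,350))):
    im=cv2.resize(c["color"][box[1]:box[3],box[0]:box[2],::-1],None,fx=8,fy=8,interpolation=cv2.INTER_CUBIC)
    for P,col in((fr,(0,0,255)),(wi,(255,0,0))):
        q=((proj(c,P)-[box[0],box[1]]+.5)*8).astype(np.int32);cv2.polylines(im,[q.reshape(-1,1,2)],True,col,1)
    cv2.imwrite(f"pics/{nm}.png",im)
a,b=cv2.imread("pics/so.png"),cv2.imread("pics/do.png");h=max(a.shape[0],b.shape[0]);a=cv2.copyMakeBorder(a,0,h-a.shape[0],0,0,0);b=cv2.copyMakeBorder(b,0,h-b.shape[0],0,0,0);im=np.hstack([a,b]);print(im.shape)
cv2.imwrite("pics/ov.png",cv2.resize(im,(780,int(780*im.shape[0]/im.shape[1]))))
for nm,c in(("s",s),("d",d)):
    g=((c["color"][:,:,1].astype(int)>c["color"][:,:,0].astype(int)+50)&(c["color"][:,:,1].astype(int)>c["color"][:,:,2].astype(int)+25)).astype(np.uint8)
    m=np.zeros_like(g);x0,y0=proj(c,[o+ez*.024])[0].astype(int);m[y0-25:y0+25,x0-25:x0+25]=g[y0-25:y0+25,x0-25:x0+25];m=cv2.erode(m,np.ones((3,3)))
    ys,xs=np.nonzero(m);P=dep(c,np.c_[xs,ys]);v=np.linalg.svd(P-P.mean(0))[2][2];v*=np.sign(v[0]);print(nm,len(P),P.mean(0).round(4),"yaw",np.degrees(np.arctan2(v[1],v[0])).round(1),"tilt",np.degrees(np.arcsin(v[2])).round(1))
```

```text
(560, 960, 3)
s 30 [0.4465 0.2588 0.18  ] yaw 10.0 tilt 0.5
d 104 [0.4457 0.2559 0.1787] yaw 4.7 tilt 1.8
```

View pics/ov.png

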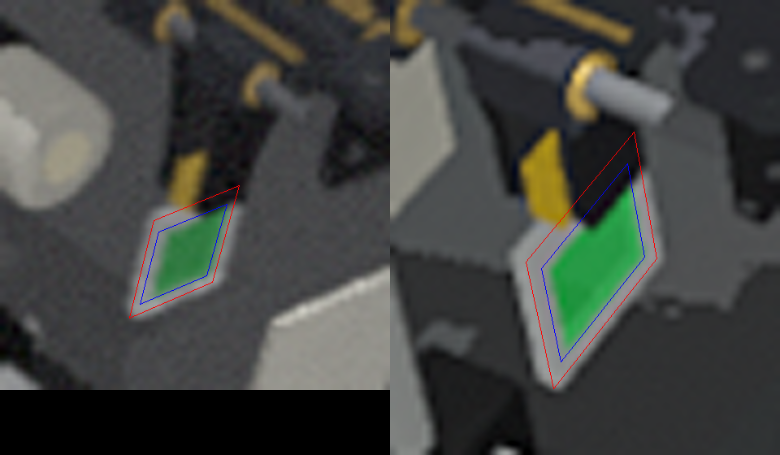

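Run:
```python
from mv import *
st();print(robot.hand_in());st()
```

```text
t 23.97 pos [0.4462 0.2555 0.2098] cmd [0.4455 0.2556 0.21  ] rot err deg [-0.02  0.01  0.  ] F [-1.1 -0.  -1.2] M [ 0.01 -0.1   0.04] w 10.3 q [0.3  0.4  1.72 0.   1.02 0.16]
the job is handed in; nothing more can be done
None
the job is handed in; nothing more can be done
```

I handed the job in at 24 s of the 72 allowed, with the filter held in the beam. One thing did not go as the description says: the vise screw did not stay at its stop.

- **Clamp:** My first wind by the grip slipped. I then pushed the crank down with closed fingers to the hard stop, where it stalled under 35–38 N, at an angle of about 8.0. When unloaded it sprang back, and friction now holds it at about 7.3–7.4. I saw this after two separate pushes, by camera and by force. The jaw still presses on the head (it meets the head at 7.2), but more lightly than at the stop.
- **Hood:** I swung it past its tipping point and let go. It fell fully open and was still open in the last pictures.
- **Filter:** I drew it out by its tab and hold it between lamp and screen.
    - **Position:** The window centre measures about (0.446, 0.256, 0.179–0.180) m, against a beam point I measured at about (0.446, 0.256, 0.180) m. One network triangulation agreed, but its two rays missed each other by 9.6 mm.
    - **Angle:** Drawing the expected outline over both camera pictures fits to about a pixel. Rough plane fits gave a yaw of 4.7° and 10° against the 8° intended, and a tilt of about 2° or less. A fit that kept the edge pixels gave 4.6° of tilt in one view, which I took as noise.
- **Surroundings:** The filter touches nothing but the gripper. The jar, spray can and screwdriver stand as before in the pictures; I compared them by eye only.

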